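Stack the specimen carrier trays on their base board

TASK

Make up the specimen carrier: onto the grey base board stack, one piece at a time from the bottom up, the deep tray with the jars, then the divided tray, then the slide tray, and last the lid, each with its four corner pins dropped fully home into the sockets below. Keep every piece upright as you carry it, and leave the petri dish, the kidney dish and the small jar on the worktop where they are.

Things in the scene. Friction and masses are not known exactly. Their poses are not given: they have to be found in the camera images.
- base_board: Grey plastic plate 130 (x) by 80 (y) by 20 mm thick, fixed to the worktop, four square sockets 14 mm wide, 10 mm deep in its top at x +/-45, y +/-19 mm. Origin: centre of its underside, z up. A tray seated on it has its origin 12 mm above this one. This and all four pieces are the same after a half turn about z.
- deep_tray: White tray, 50 mm from pin tips to rim, two capped jars fixed in it; 0.3 kg. Walls 110 (x) by 58 (y); grip tabs (30 long, 3 proud, top 12 mm) midway on the long sides: 64 wide there. Four 8 mm round-tipped pins, 8 long, under the corners, sockets 14 square, 10 deep in the rim, all at x +/-45, y +/-19. Origin: centre of pin-tip plane, z up. Piece seated on it: origin 42 mm higher.
- divided_tray: White tray, 38 mm from pin tips to rim, empty, two cross walls; 0.2 kg. Walls 110 (x) by 58 (y); grip tabs (30 long, 3 proud, top 12 mm) midway on the long sides: 64 wide there. Four 8 mm round-tipped pins, 8 long, under the corners, sockets 14 square, 10 deep in the rim, all at x +/-45, y +/-19. Origin: centre of pin-tip plane, z up. Piece seated on it: origin 30 mm higher.
- slide_tray: White tray, 32 mm from pin tips to rim, nine glass slides fixed in it; 0.18 kg. Walls 110 (x) by 58 (y); grip tabs (30 long, 3 proud, top 12 mm) midway on the long sides: 64 wide there. Four 8 mm round-tipped pins, 8 long, under the corners, sockets 14 square, 10 deep in the rim, all at x +/-45, y +/-19. Origin: centre of pin-tip plane, z up. Piece seated on it: origin 24 mm higher.
- lid: White plate 110 (x) by 58 (y) by 6 mm on four round-tipped pins 8 mm in diameter and 8 mm long at x +/-45, y +/-19 mm, with a handle bar along x in the middle of its top, 60 long, 16 wide, 30 high; 44 mm from pin tips to top of bar; 0.12 kg. No sockets. Origin: centre of the pin-tip plane, z up.
- petri_dish: Bystander: closed glass petri dish, 88 mm diameter, 16 mm high, loose. Origin: centre of its underside.
- kidney_dish: Bystander: kidney-shaped steel dish, about 125 by 65 mm, 22 mm high, loose. Origin: centre of its underside.
- specimen_jar: Bystander: small lidded jar, 38 mm diameter, 45 mm high, loose. Origin: centre of its underside.

How it is judged:
On the way, in this order (a step that is already met when the one before it is completed fails the run):
1. The deep tray sits level with its pins home in the base board (horizontal distance between deep_tray and base_board below 0.007 m and z of deep_tray in the frame of base_board between 0.009 and 0.015 m and angle between the x axis of deep_tray and the x axis of base_board, either way round below 0.15 rad and angle between deep_tray's own z axis and vertical below 0.06 rad and linear speed of deep_tray below 0.02 m/s and angular speed of deep_tray below 0.2 rad/s), for 0.2 s.
2. The divided tray sits level with its pins home in the deep tray (horizontal distance between divided_tray and deep_tray below 0.007 m and z of divided_tray in the frame of deep_tray between 0.039 and 0.045 m and angle between the x axis of divided_tray and the x axis of deep_tray, either way round below 0.15 rad and angle between divided_tray's own z axis and vertical below 0.06 rad and linear speed of divided_tray below 0.02 m/s and angular speed of divided_tray below 0.2 rad/s), for 0.2 s.
3. The slide tray sits level with its pins home in the divided tray (horizontal distance between slide_tray and divided_tray below 0.007 m and z of slide_tray in the frame of divided_tray between 0.027 and 0.033 m and angle between the x axis of slide_tray and the x axis of divided_tray, either way round below 0.15 rad and angle between slide_tray's own z axis and vertical below 0.06 rad and linear speed of slide_tray below 0.02 m/s and angular speed of slide_tray below 0.2 rad/s), for 0.2 s.
4. The lid sits level with its pins home in the slide tray (horizontal distance between lid and slide_tray below 0.007 m and z of lid in the frame of slide_tray between 0.021 and 0.027 m and angle between the x axis of lid and the x axis of slide_tray, either way round below 0.15 rad and angle between lid's own z axis and vertical below 0.06 rad and linear speed of lid below 0.02 m/s and angular speed of lid below 0.2 rad/s), for 0.2 s.
At the end, for the whole second after the job is handed in: Base board, deep tray, divided tray, slide tray and lid are stacked in this order from the bottom, each piece centred on the one below within 7 mm, turned with it within 0.15 rad (either way round), seated within 3 mm of its full depth, level within 0.06 rad, and at rest (all of step 1 and all of step 2 and all of step 3 and all of step 4); the robot touches nothing.
It fails at once if the petri dish, kidney dish or small jar on the worktop is moved by more than 30 mm (distance of any of petri_dish, kidney_dish, specimen_jar from where it was at the start of the episode above 0.03 m).
It fails at once if a tray or the lid is tipped by more than 0.6 rad (angle between any of deep_tray, divided_tray, slide_tray, lid's own z axis and vertical above 0.6 rad).
It also fails if it takes over 120 s, if anything falls off the work surface, if the arm or the gripper's body presses on something with over 40 N, if the wrist force passes 120 N, or if a joint passes its speed limit or range.

ROBOT

A 7-joint arm with a two-finger parallel gripper is mounted at the origin on the work surface. World frame = base frame: x ahead of the robot, y to its left, z up, the work surface at z = 0. Lengths are in m, angles in rad, forces in N, time in s.
With the tool pointing down it reaches from about 0.425 to 0.875 m from the base axis. Payload 4.7 kg.
Tool frame: the origin (TCP) lies midway between the tips of the shut fingers; the grasp point (between the pads) lies 19 mm behind it; z points along the fingers, y is the direction in which the jaws open and shut (so a half turn about z gives the same grasp; the last joint's range is limited). The gripper opens to 87 mm and grips with 3 to 60 N. Pads are 19 mm wide; open, the fingers measure 117 mm over their backs; the gripper's body (75 mm by 190 mm) begins 51 mm behind the grasp point.
Start: joints at [1.191, 0.321, -0.07, 1.45, 0.023, 1.371, -0.057], TCP at [0.249, -0.6, 0.223] pointing down, gripper open.
Joint ranges: [-2.86, 2.86], [-0.3, 2.09], [-1.38, 1.24], [0.06, 2.45], [-1.56, 4.7], [0.09, 2.05], [-2.69, 2.69]. Speed limits (rad/s): [2.57, 2.57, 3.14, 3.14, 3.14, 3.14, 3.14].

INTERFACE

Orientations are given as a unit quaternion [w, x, y, z].
In Python, from cell import arm gives the robot as it stands.
- The arm moves only by the tool arm_command, never from a script. Its argument "motion" is a list of rows, each a list of 3 entries, a list of its own where there are three numbers: the finger opening in m, from 0 to 0.087, then the shift along the tool's x, y, z in m, then the turn, a rotation vector about the tool's x, y, z in degrees. A call has 1 to 10 rows; each row shifts and turns the commanded pose from where the row before left it, along the tool's axes as they then stand; what a row does not reach is not made up. A row lasts 1/12 s, in which the tool goes at most 41.7 mm and 7.16 degrees, less where a joint would pass 70% of its speed; a pose out of reach is approached as far as the arm can. A call with a gripper value outside its range is refused whole. The fingers move at their own pace and stop on an object; "newtons" is the grip in N (left out, the last holds). Time passes only in rows, so rows that do not move let the fingers close. It gives the time, the measured TCP pose, the force and the opening at its end, in the units of the state.
- arm.sense(): the state, without advancing time (a new reading comes with each control period).
- arm.camera(name): name is "side" or "top"; returns a dict with "image" (384x512x3 uint8, red, green, blue), "vertical_fov" (degrees; the focal length in pixels is half the picture's height over the tangent of half this angle, whatever the lens; pixels are square), "cx", "cy" (the principal point, pixels), "k1" (the pictures are not rectified: a ray, as slopes to the right and down, at radius r is drawn at 1 + k1 r^2 times it, then the intrinsics apply), "camera_from_world" (4x4, takes a point from world to camera coordinates). Camera axes: x right, y down, z forward; pixel columns grow to the right and rows downward; lengths in m; the calibration is good to about 2 mm. A picture is of the moment at which its call begins. There is no depth.
- arm.job_done(): hands the job in, once; it reports no verdict.
Trained networks look in a picture, given as the dict that the camera call returned (one of the last four; its "shot" number tells which), for a name from the list of things; names that differ only in an ending like _2 or _b are one class to them, and where a whole thing is asked for, a point or a joint stands for the part that bears it (a point fixed in the world has none). Each returns a list of dicts, best first, with "score" (0 to 1); they miss things now and then, are a little off and sometimes report something else, mostly with a low value. They report only what shows in the picture. A call takes as long as a camera call.
- arm.recognise(picture, name): "rect" ([centre column, centre row, width, height] as shares, 0 to 1, of the picture: columns of its width, rows of its height, round what is visible of it).
- arm.cut_out(picture, name): "mask" (384x512 bool, what is visible of it) and "rect" ([centre column, centre row, width, height] as shares, 0 to 1, of the picture: columns of its width, rows of its height, round what is visible of it).
The state is a dict: "clock": time; "joints": joint angles; "qvel": joint speeds; "tau": joint torques, N m; "eef_pos": TCP position; "tool_rot": TCP orientation; "force": force on the tool from outside, world axes, zero at the start; "torque": the same for the moment, N m; "width": finger opening in m.
Only numpy, scipy, OpenCV 4.12 (cv2) and the standard library are available. Lean on these libraries where they do the work, as an engineer would, in place of code of your own. Each camera call takes 0.05 s, during which the arm holds its last target.

## Working session

There is one attempt and no reset: what is moved stays moved. The work goes in short steps, Python scripts to look and compute and a tool call to move; the robot and the scene stay as the last step left them, time stands still between calls to the robot, and variables do not carry over. Pictures are saved under pics/ and viewed, and the job is handed in when it is done.

Besides the shell and the picture viewer there is one more tool, called as name([rows], argument=value, ...), one row to a line, values as JSON. arm_command: Moves the arm, as the interface text tells. Its arguments: {"type":"object","properties":{"motion":{"type":"array"},"newtons":{"type":"number"}},"required":["motion"]}

```bash
ls; mkdir -p pics
cat > h.py <<'E'
import numpy as np, cv2
from cell import arm
def K(p):
    H,W=p["image"].shape[:2]; f=H/2/np.tan(np.radians(p["vertical_fov"])/2); return f
def shot(n,fn=None):
    p=arm.camera(n)
    if fn: cv2.imwrite("pics/"+fn,p["image"][:,:,::-1])
    return p
def proj(p,P):
    P=np.atleast_2d(P); T=np.array(p["camera_from_world"]); c=P@T[:3,:3].T+T[:3,3]
    s=c[:,:2]/c[:,2:]; r2=(s**2).sum(1,keepdims=True); s=s*(1+p["k1"]*r2); return s*K(p)+[p["cx"],p["cy"]]
def ray(p,uv):
    uv=np.atleast_2d(np.array(uv,float)); d=(uv-[p["cx"],p["cy"]])/K(p); s=d.copy()
    for _ in range(20): s=d/(1+p["k1"]*(s**2).sum(1,keepdims=True))
    T=np.array(p["camera_from_world"]);R=T[:3,:3]
    D=np.c_[s,np.ones(len(s))]@R; return -R.T@T[:3,3],D
def onz(p,uv,z):
    o,D=ray(p,uv); return o+D*((z-o[2])/D[:,2:])
E
python3 - <<'E'
from h import *
print(arm.sense())
for n in("top","side"):
    p=shot(n,n+"0.png"); T=np.array(p["camera_from_world"]); print(n,p["vertical_fov"],p["cx"],p["cy"],p["k1"],-T[:3,:3].T@T[:3,3],T[:3,:3].round(3).tolist())
    for k in "base_board deep_tray divided_tray slide_tray lid petri_dish kidney_dish specimen_jar".split():
        r=arm.recognise(p,k); print(k,[(round(d["score"],2),[round(a*b) for a,b in zip(d["rect"],(512,384,512,384))]) for d in r[:3]])
E
```

```text
pics
{'clock': 0.0, 'joints': array([ 1.19105333,  0.3218294 , -0.07009275,  1.45167386,  0.0226414 ,
        1.37078816, -0.05694301]), 'qvel': array([-0.00063531,  0.00140487,  0.00206425, -0.00029916, -0.00171822,
        0.00047476,  0.00125423]), 'tau': array([-1.23070922e-04, -4.91283882e+01, -4.04255250e-01, -3.12524450e+01,
       -6.40663714e-02,  4.37274633e-02,  1.93941960e-04]), 'eef_pos': array([ 0.24916447, -0.59975137,  0.221458  ]), 'tool_rot': array([-9.21727709e-04,  9.80672755e-01,  1.95652839e-01, -2.53181112e-04]), 'force': array([ 0.52710697, -0.25790899,  0.18773655]), 'torque': array([-0.02244142,  0.02100159, -0.00867755]), 'width': 0.08698621966363354}
top 43.87031816072605 261.1060057156286 191.85168545439817 -0.10675494387956523 [ 0.39492176 -0.01445518  1.06862483] [[0.024, -0.999, -0.023], [-0.989, -0.021, -0.143], [0.143, 0.026, -0.989]]
base_board [(0.65, [210, 161, 51, 61])]
deep_tray [(0.7, [427, 214, 40, 57]), (0.51, [343, 237, 67, 35])]
divided_tray []
slide_tray [(0.72, [120, 217, 46, 60]), (0.2, [429, 215, 37, 53])]
lid [(0.98, [318, 155, 38, 54]), (0.48, [210, 162, 52, 57])]
petri_dish [(0.75, [188, 236, 43, 43])]
kidney_dish [(0.9, [344, 234, 65, 32])]
specimen_jar [(0.81, [266, 144, 14, 16]), (0.23, [267, 240, 35, 54])]
side 50.47397142948546 262.90729263442347 190.09940093825915 0.018209154472312902 [0.42469206 0.75078955 0.67278431] [[-0.982, -0.186, 0.016], [-0.129, 0.613, -0.78], [0.135, -0.768, -0.626]]
base_board [(0.87, [225, 243, 67, 44])]
deep_tray [(0.87, [303, 132, 44, 23])]
divided_tray [(0.91, [310, 208, 50, 26])]
slide_tray [(0.69, [268, 324, 71, 54]), (0.28, [301, 268, 38, 39])]
lid [(0.17, [300, 269, 43, 37])]
petri_dish [(0.68, [300, 268, 42, 34])]
kidney_dish [(0.62, [308, 176, 22, 40])]
specimen_jar [(0.82, [224, 201, 14, 22])]
```

Run:
```python
from h import *
for n,(a,b,c,d) in (("top",(80,110,470,290)),("side",(150,90,370,370))):
    i=cv2.imread(f"pics/{n}0.png")[b:d,a:c]; f=2 if n=="side" else 2
    cv2.imwrite(f"pics/{n}0c.png",cv2.resize(i,None,fx=f,fy=f,interpolation=cv2.INTER_CUBIC))
```

```text
(no output)
```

View pics/top0.png

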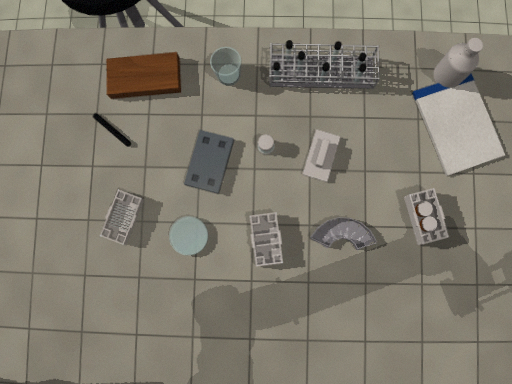

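View pics/side0.png

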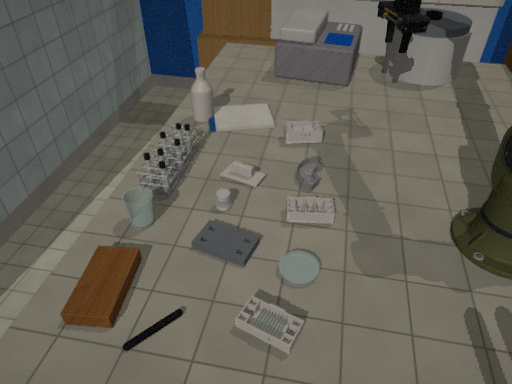

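```bash
ls -la pics
```

```text
total 1312
drwxr-xr-x 2 agent agent   4096 Dec  7 13:49 .
drwxr-xr-x 3 agent agent   4096 Dec  7 13:48 ..
-rw-r--r-- 1 agent agent 313861 Dec  7 13:48 side0.png
-rw-r--r-- 1 agent agent 309287 Dec  7 13:49 side0c.png
-rw-r--r-- 1 agent agent 326413 Dec  7 13:48 top0.png
-rw-r--r-- 1 agent agent 378827 Dec  7 13:49 top0c.png
```

View pics/top0c.png

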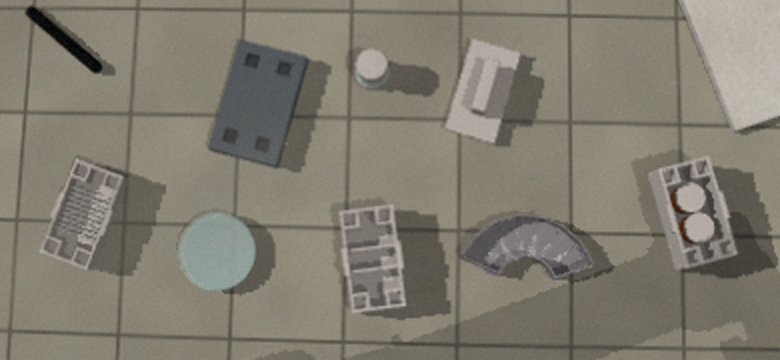

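View pics/side0c.png

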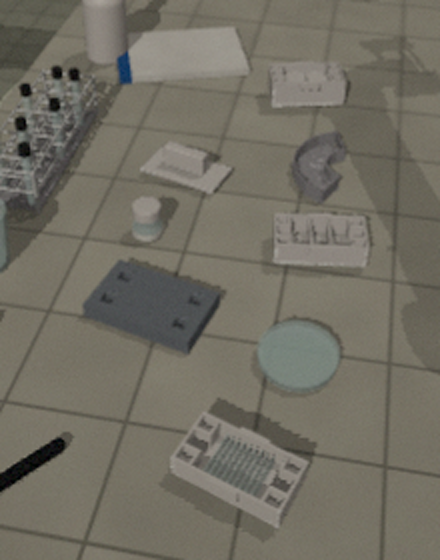

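```bash
cat > fit.py <<'E'
from h import *
from scipy.optimize import minimize
def box(x0,x1,y0,y1,z0,z1): return np.array([[x,y,z] for x in(x0,x1) for y in(y0,y1) for z in(z0,z1)],float)/1000
def tray(H): return [box(-55,55,-29,29,8,H),box(-15,15,-32,32,H-12,H)]+[box(sx*45-3,sx*45+3,sy*19-3,sy*19+3,0,9) for sx in(-1,1) for sy in(-1,1)]
M=dict(base_board=[box(-65,65,-40,40,0,20)],deep_tray=tray(50),divided_tray=tray(38),slide_tray=tray(32),
 lid=[box(-55,55,-29,29,8,14),box(-30,30,-8,8,14,44)]+[box(sx*45-3,sx*45+3,sy*19-3,sy*19+3,0,9) for sx in(-1,1) for sy in(-1,1)])
S=8
def render(p,name,x,bb):
    a,b,c,d=bb; im=np.zeros(((d-b)*S,(c-a)*S),np.uint8); cs,sn=np.cos(x[3]),np.sin(x[3]); R=np.array([[cs,-sn,0],[sn,cs,0],[0,0,1]])
    for B in M[name]:
        q=proj(p,B@R.T+x[:3]); q=(q+0.5-[a,b])*S-0.5
        cv2.fillConvexPoly(im,cv2.convexHull(np.round(q*16).astype(np.int32)),255,shift=4)
    return cv2.resize(im,(c-a,d-b),interpolation=cv2.INTER_AREA)/255.
def fit(name,views,x0,fixz=None):
    # views: list of (picture, mask)
    obs=[]
    for p,m in views:
        v,u=np.nonzero(m); bb=(max(u.min()-8,0),max(v.min()-8,0),min(u.max()+9,512),min(v.max()+9,384)); obs.append((p,m[bb[1]:bb[3],bb[0]:bb[2]].astype(float),bb))
    def full(x): return np.r_[x[:2],fixz,x[2]] if fixz is not None else x
    def cost(x):
        return sum(np.abs(render(p,name,full(x),bb)-m).sum()/m.sum() for p,m,bb in obs)
    n=3 if fixz is not None else 4
    x0=np.array(x0,float); x0=x0[[0,1,3]] if n==3 else x0
    st=np.array([.006,.006,.12]) if n==3 else np.array([.006,.006,.006,.12])
    best=None
    for s in (1,-1,.3):
        sim=np.vstack([x0]+[x0+s*st*np.eye(n)[i] for i in range(n)])
        r=minimize(cost,x0,method="Nelder-Mead",options=dict(initial_simplex=sim,xatol=1e-5,fatol=1e-5,maxiter=300))
        if best is None or r.fun<best.fun: best=r
        x0=best.x
    return full(best.x),best.fun
E
cat > m.py <<'E'
from fit import *
import pickle
p={n:shot(n) for n in("top","side")}
ctr=dict(base_board=((210,161),(225,243)),deep_tray=((427,216),(303,132)),divided_tray=((266,239),(310,208)),slide_tray=((121,216),(268,324)),lid=((321,156),(243,174)))
yaw0=dict(base_board=-.2,deep_tray=.25,divided_tray=.1,slide_tray=-.35,lid=-.3)
out={k:(q["image"]*0.6).astype(np.uint8) for k,q in p.items()}
R={}
for k in ctr:
    v=[];z=.02
    for i,n in enumerate(p):
        for d in arm.cut_out(p[n],k):
            m=d["mask"]; vv,u=np.nonzero(m)
            if len(u) and abs(u.mean()-ctr[k][i][0])<12 and abs(vv.mean()-ctr[k][i][1])<12:
                v.append((n,m)); print(k,n,round(d["score"],2),m.sum()); 
                break
        else: print(k,n,"none",[(round(d["score"],2),d["mask"].sum()) for d in arm.cut_out(p[n],k)])
    R[k]=v
pickle.dump((p,R,ctr,yaw0),open("m.pkl","wb"))
E
python3 m.py
```

```text
base_board top 0.72 2151
base_board side 0.84 1884
deep_tray top none []
deep_tray side 0.6 816
divided_tray top 0.92 1315
divided_tray side 0.67 1181
slide_tray top 0.97 1495
slide_tray side 0.69 2200
lid top 0.68 1168
lid side 0.92 671
```

```bash
cat > f2.py <<'E'
from fit import *
import pickle
p,R,ctr,yaw0=pickle.load(open("m.pkl","rb"))
if len(R["deep_tray"])<2:
    for _ in range(2):
        q=shot("top")
        ms=[d for d in arm.cut_out(q,"deep_tray") if abs(np.nonzero(d["mask"])[1].mean()-427)<12]
        if ms: R["deep_tray"].insert(0,("top",ms[0]["mask"])); print("deep",ms[0]["score"],ms[0]["mask"].sum()); break
out={k:(q["image"]*0.7).astype(np.uint8)[:,:,::-1].copy() for k,q in p.items()}
big={k:cv2.resize(o,None,fx=3,fy=3,interpolation=cv2.INTER_CUBIC) for k,o in out.items()}
res={}
for k,v in R.items():
    g=onz(p["top"],ctr[k][0],.02)[0]; g[2]=0
    for tag,vs,fz in (("both",v,None),("bothz0",v,0.))+tuple((n,[(n,m)],0.) for n,m in v):
        x,c=fit(k,[(p[n],m) for n,m in vs],np.r_[g,yaw0[k]],fz)
        print(k,tag,x.round(4),round(c/len(vs),3))
        if tag=="bothz0": res[k]=x
    for n,m in v:
        mm=cv2.resize(m.astype(np.uint8),None,fx=3,fy=3,interpolation=cv2.INTER_NEAREST)
        cv2.drawContours(big[n],cv2.findContours(mm,0,2)[0],-1,(0,255,255),1)
    for n in big:
        x=res[k]; c,s=np.cos(x[3]),np.sin(x[3])
        for B in M[k][:2]:
            q=(proj(p[n],B@np.array([[c,-s,0],[s,c,0],[0,0,1]]).T+x[:3])+.5)*3-.5
            cv2.polylines(big[n],[cv2.convexHull(np.round(q).astype(np.int32))],True,(0,0,255),1)
pickle.dump(res,open("res.pkl","wb"))
cv2.imwrite("pics/fit_top.png",cv2.resize(big["top"][330:840,240:1400],None,fx=.69,fy=.69))
cv2.imwrite("pics/fit_top_l.png",big["top"][370:840,240:840]); cv2.imwrite("pics/fit_top_r.png",big["top"][370:840,720:1400])
cv2.imwrite("pics/fit_side_a.png",big["side"][330:780,500:1060]); cv2.imwrite("pics/fit_side_b.png",big["side"][640:1110,500:1060])
E
python3 f2.py
```

```text
deep 0.84 1698
base_board both [ 0.6162  0.1341 -0.0034 -0.2356] 0.038
base_board bothz0 [ 0.6155  0.1346  0.     -0.2361] 0.056
base_board top [ 0.6154  0.1334  0.     -0.2301] 0.034
base_board side [ 0.6155  0.1372  0.     -0.2428] 0.045
deep_tray both [ 0.4988 -0.3518 -0.0031  0.273 ] 0.046
deep_tray bothz0 [ 0.4985 -0.3502  0.      0.2671] 0.064
deep_tray top [ 0.4984 -0.351   0.      0.2677] 0.05
deep_tray side [ 0.4984 -0.3463  0.      0.2749] 0.04
divided_tray both [ 0.4417 -0.002  -0.0057  0.1619] 0.067
divided_tray bothz0 [0.4419 0.0007 0.     0.1747] 0.105
divided_tray top [ 0.441  -0.002   0.      0.1579] 0.088
divided_tray side [0.4421 0.0045 0.     0.1659] 0.053
slide_tray both [ 0.4836  0.3248 -0.0041 -0.3098] 0.045
slide_tray bothz0 [ 0.4836  0.326   0.     -0.3135] 0.067
slide_tray top [ 0.483   0.3238  0.     -0.3019] 0.058
slide_tray side [ 0.4835  0.3272  0.     -0.3155] 0.035
lid both [ 0.6355 -0.1208 -0.004  -0.2785] 0.059
lid bothz0 [ 0.6337 -0.1189  0.     -0.2863] 0.093
lid top [ 0.6339 -0.1202  0.     -0.2742] 0.071
lid side [ 0.6343 -0.1157  0.     -0.2627] 0.053
```

View pics/fit_top_l.png

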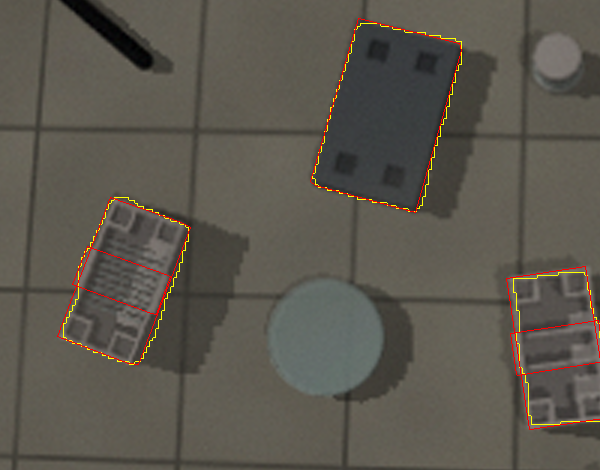

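View pics/fit_top_r.png

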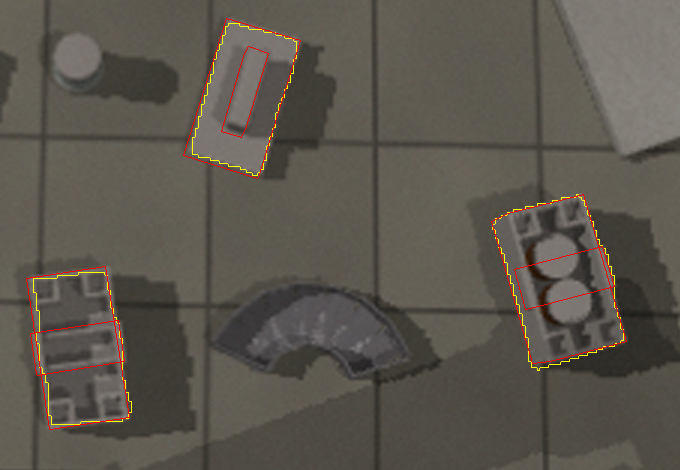

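View pics/fit_side_b.png

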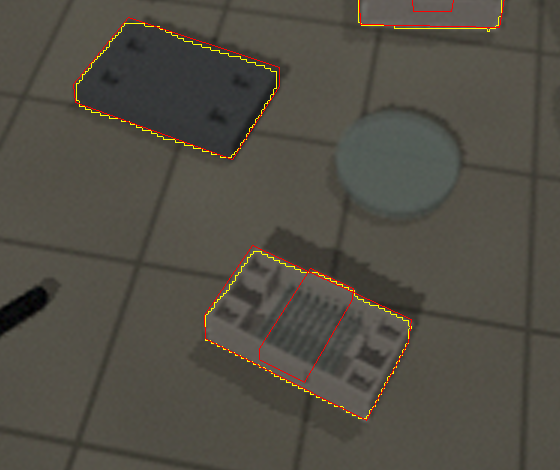

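```bash
cat > go.py <<'E'
import sys
from h import *
from scipy.spatial.transform import Rotation as Ro
def state():
    s=arm.sense(); w,x,y,z=s["tool_rot"]; R=Ro.from_quat([x,y,z,w]).as_matrix(); return s,R
def plan(x,y,z,thdeg):
    s,R=state(); th=np.degrees(np.arctan2(R[1,0],R[0,0])); d=np.radians(thdeg)
    Rt=np.array([[np.cos(d),np.sin(d),0],[np.sin(d),-np.cos(d),0],[0,0,-1]]) # columns x,y,z
    turn=np.degrees(Ro.from_matrix(R.T@Rt).as_rotvec())
    D=np.array([x,y,z])-s["eef_pos"]
    print("t",s["clock"],"pos",s["eef_pos"].round(4),"th",th.round(2),"tilt",(R[:,2]).round(4),"w",round(s["width"],4),"F",s["force"].round(2),"j",s["joints"].round(2))
    print("turn(deg,tool)",turn.round(2)," then shift(tool, mm, after turn)",(Rt.T@D*1000).round(1), " shift before turn",(R.T@D*1000).round(1))
if __name__=="__main__": plan(*map(float,sys.argv[1:5]))
E
python3 go.py .4985 -.351 .15 15.6
```

```text
t 1.65 pos [ 0.2494 -0.6003  0.2226] th 22.56 tilt [-0.e+00 -1.e-04 -1.e+00] w 0.0871 F [ 0.83  0.58 -0.91] j [ 1.19  0.32 -0.07  1.45  0.02  1.37 -0.06]
turn(deg,tool) [0.   0.   6.96]  then shift(tool, mm, after turn) [ 307.  -173.1   72.6]  shift before turn [ 325.7 -134.6   72.6]
```

arm_command([
  [0.087, [0, 0, 0], [0, 0, 3.5]],
  [0.087, [0, 0, 0], [0, 0, 3.5]],
  [0.087, [0.03, -0.017, 0], [0, 0, 0]],
  [0.087, [0.03, -0.017, 0], [0, 0, 0]],
  [0.087, [0.03, -0.017, 0], [0, 0, 0]],
  [0.087, [0.03, -0.017, 0], [0, 0, 0]],
  [0.087, [0.03, -0.017, 0], [0, 0, 0]],
  [0.087, [0.03, -0.017, 0], [0, 0, 0]],
  [0.087, [0.03, -0.017, 0], [0, 0, 0]],
  [0.087, [0.03, -0.017, 0], [0, 0, 0]],
], newtons=20)

```text
clock: 2.48
eef_pos: [0.4451, -0.4036, 0.2228]
tool_rot: [0.0, 0.991, 0.135, 0.0]
force: [0.3, -0.9, 0.5]
width: 0.0873
```

```bash
python3 go.py .4985 -.351 .12 15.6
```

```text
t 2.4833 pos [ 0.4451 -0.4036  0.2228] th 15.56 tilt [ 2.e-04 -5.e-04 -1.e+00] w 0.0873 F [ 0.27 -0.93  0.47] j [ 0.87  0.22 -0.21  1.57  0.05  1.35 -0.64]
turn(deg,tool) [ 0.03 -0.01 -0.04]  then shift(tool, mm, after turn) [ 65.6 -36.3 102.8]  shift before turn [ 65.6 -36.4 102.8]
```

arm_command([
  [0.087, [0.02, -0.012, 0.02], [0, 0, 0]],
  [0.087, [0.02, -0.012, 0.025], [0, 0, 0]],
  [0.087, [0.02, -0.012, 0.025], [0, 0, 0]],
  [0.087, [0.006, 0, 0.025], [0, 0, 0]],
  [0.087, [0, 0, 0], [0, 0, 0]],
  [0.087, [0, 0, 0], [0, 0, 0]],
])

```text
clock: 2.98
eef_pos: [0.497, -0.3521, 0.1265]
tool_rot: [-0.001, 0.991, 0.136, -0.001]
force: [-0.5, 0.9, 1.3]
width: 0.0866
```

```bash
python3 go.py .4985 -.351 .027 15.6
python3 - <<'E'
from h import *
for n,(a,b,c,d) in (("top",(370,150,490,280)),("side",(250,70,370,160))):
    p=shot(n); i=p["image"][b:d,a:c,::-1]; cv2.imwrite(f"pics/a_{n}.png",cv2.resize(i,None,fx=4,fy=4,interpolation=cv2.INTER_CUBIC))
E
```

```text
t 2.9833 pos [ 0.497  -0.3521  0.1265] th 15.6 tilt [-0.0029  0.0013 -1.    ] w 0.0866 F [-0.51  0.9   1.33] j [ 0.78  0.31 -0.25  1.67  0.08  1.18 -0.79]
turn(deg,tool) [-0.12  0.14 -0.  ]  then shift(tool, mm, after turn) [ 1.7 -0.7 99.5]  shift before turn [ 1.9 -0.5 99.5]
```

View pics/a_top.png

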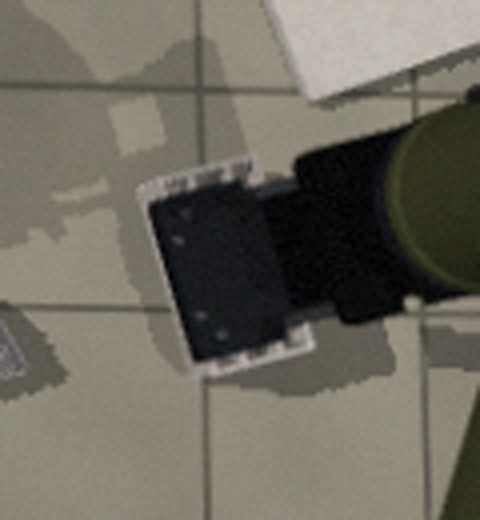

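View pics/a_side.png

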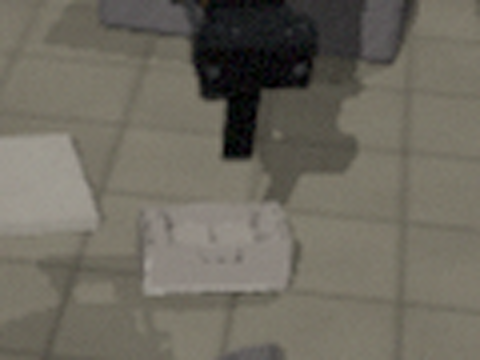

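Run:
```python
from h import *
from go import state
s,R=state(); t=s["eef_pos"]
p=shot("side")
for dy in(-.0433,-.0585): 
  for dx in (-.0095,0,.0095): print(dy,dx,((proj(p,t+R@[dx,dy,0])[0]-[250,70]+.5)*4).round(1))
```

```text
-0.0433 -0.0095 [246.1 152.1]
-0.0433 0 [232.9 152.4]
-0.0433 0.0095 [219.8 152.7]
-0.0585 -0.0095 [249.8 162.2]
-0.0585 0 [236.5 162.5]
-0.0585 0.0095 [223.2 162.8]
```

arm_command([
  [0.087, [0.001, -0.0005, 0.025], [0, 0, 0]],
  [0.087, [0.001, 0, 0.025], [0, 0, 0]],
  [0.087, [0, 0, 0.025], [0, 0, 0]],
  [0.087, [0, 0, 0.015], [0, 0, 0]],
  [0.087, [0, 0, 0.01], [0, 0, 0]],
  [0.087, [0, 0, 0], [0, 0, 0]],
])

```text
clock: 3.63
eef_pos: [0.4986, -0.3521, 0.0267]
tool_rot: [-0.0, 0.991, 0.135, -0.001]
force: [-0.4, 0.3, -0.4]
width: 0.0872
```

arm_command([
  [0.06, [0, 0, 0], [0, 0, 0]],
  [0.06, [0, 0, 0], [0, 0, 0]],
  [0.06, [0, 0, 0], [0, 0, 0]],
  [0.06, [0, 0, 0], [0, 0, 0]],
  [0.06, [0, 0, 0], [0, 0, 0]],
  [0.06, [0, 0, 0], [0, 0, 0]],
], newtons=20)

```text
clock: 4.13
eef_pos: [0.5004, -0.3503, 0.0284]
tool_rot: [-0.0, 0.991, 0.136, 0.0]
force: [-2.8, 4.5, 6.1]
width: 0.0639
```

```bash
python3 go.py .4985 -.351 .027 15.6
```

```text
t 4.1333 pos [ 0.5004 -0.3503  0.0284] th 15.62 tilt [ 3.e-04  9.e-04 -1.e+00] w 0.0639 F [-2.76  4.46  6.1 ] j [ 0.77  0.41 -0.24  1.75  0.12  0.99 -0.82]
turn(deg,tool) [-0.04 -0.03  0.02]  then shift(tool, mm, after turn) [-2.   0.2  1.4]  shift before turn [-2.   0.2  1.4]
```

arm_command([
  [0.06, [0, 0, -0.01], [0, 0, 0]],
  [0.06, [0, 0, -0.015], [0, 0, 0]],
  [0.06, [0, 0, -0.02], [0, 0, 0]],
  [0.06, [0, 0, -0.02], [0, 0, 0]],
  [0.06, [0, 0, -0.02], [0, 0, 0]],
  [0.06, [0, 0, -0.01], [0, 0, 0]],
  [0.06, [0, 0, 0], [0, 0, 0]],
], newtons=30)

```text
clock: 4.72
eef_pos: [0.5012, -0.3531, 0.1254]
tool_rot: [0.002, 0.991, 0.135, 0.002]
force: [-0.3, -0.1, -3.3]
width: 0.0636
```

```bash
python3 go.py .6154 .134 .125 -13.4;  python3 - <<'E'
from h import *
p=shot("side"); i=p["image"][60:170,240:370,::-1]; cv2.imwrite(f"pics/b_side.png",cv2.resize(i,None,fx=4,fy=4,interpolation=cv2.INTER_CUBIC))
E
```

```text
t 4.7167 pos [ 0.5012 -0.3531  0.1254] th 15.53 tilt [ 0.0042 -0.0039 -1.    ] w 0.0636 F [-0.26 -0.12 -3.3 ] j [ 0.78  0.31 -0.25  1.67  0.09  1.17 -0.79]
turn(deg,tool) [ 0.23 -0.24 28.93]  then shift(tool, mm, after turn) [-1.800e+00 -5.004e+02  4.000e-01]  shift before turn [ 240.5 -438.8   -1. ]
```

View pics/b_side.png

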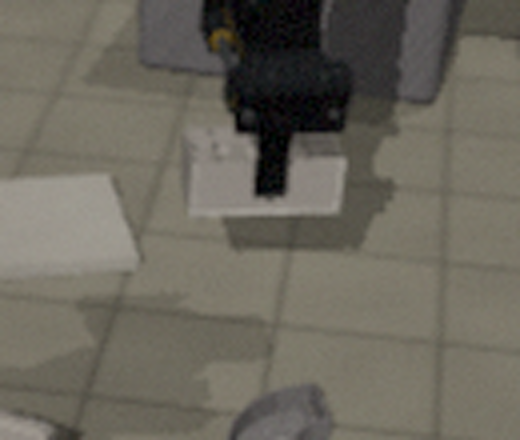

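arm_command([
  [0.06, [0, 0, 0], [0, 0, 4]],
  [0.06, [0, 0, 0], [0, 0, 5.0]],
  [0.06, [0, 0, 0], [0, 0, 5.0]],
  [0.06, [0, 0, 0], [0, 0, 5.0]],
  [0.06, [0, 0, 0], [0, 0, 5.0]],
  [0.06, [0, -0.01, 0], [0, 0, 5]],
  [0.06, [0, -0.02, 0], [0, 0, 0]],
  [0.06, [0, -0.025, 0], [0, 0, 0]],
  [0.06, [0, -0.025, 0], [0, 0, 0]],
  [0.06, [0, -0.025, 0], [0, 0, 0]],
])

```text
clock: 5.6
eef_pos: [0.5222, -0.248, 0.1203]
tool_rot: [-0.0, 0.993, -0.117, -0.002]
force: [1.7, -0.1, -3.0]
width: 0.0634
```

arm_command([
  [0.06, [0, -0.025, 0], [0, 0, 0]],
  [0.06, [0, -0.025, 0], [0, 0, 0]],
  [0.06, [0, -0.025, 0], [0, 0, 0]],
  [0.06, [0, -0.025, 0], [0, 0, 0]],
  [0.06, [0, -0.025, 0], [0, 0, 0]],
  [0.06, [0, -0.025, 0], [0, 0, 0]],
  [0.06, [0, -0.025, 0], [0, 0, 0]],
  [0.06, [0, -0.025, 0], [0, 0, 0]],
  [0.06, [0, -0.025, 0], [0, 0, 0]],
  [0.06, [0, -0.025, 0], [0, 0, 0]],
])

```text
clock: 6.43
eef_pos: [0.5804, -0.0051, 0.1204]
tool_rot: [0.0, 0.993, -0.117, -0.002]
force: [0.6, -1.0, -3.6]
width: 0.0634
```

```bash
python3 go.py .6154 .134 .125 -13.4
```

```text
t 6.4333 pos [ 0.5804 -0.0051  0.1204] th -13.44 tilt [-3.1e-03 -2.0e-04 -1.0e+00] w 0.0634 F [ 0.59 -0.97 -3.63] j [ 0.3   0.27 -0.39  1.74  0.11  1.15 -1.93]
turn(deg,tool) [ 0.05  0.17 -0.04]  then shift(tool, mm, after turn) [   1.8 -143.5   -4.6]  shift before turn [   1.7 -143.5   -4.7]
```

arm_command([
  [0.06, [0, -0.025, 0], [0, 0, 0]],
  [0.06, [0, -0.025, 0], [0, 0, 0]],
  [0.06, [0, -0.025, 0], [0, 0, 0]],
  [0.06, [0, -0.025, 0], [0, 0, 0]],
  [0.06, [0, -0.02, 0], [0, 0, 0]],
  [0.06, [0, -0.012, 0], [0, 0, 0]],
  [0.06, [0, -0.005, 0], [0, 0, 0]],
  [0.06, [0, 0, 0], [0, 0, 0]],
  [0.06, [0, 0, 0], [0, 0, 0]],
  [0.06, [0, 0, 0], [0, 0, 0]],
])

```text
clock: 7.27
eef_pos: [0.6132, 0.1248, 0.1221]
tool_rot: [0.001, 0.993, -0.118, -0.0]
force: [0.4, -0.8, -2.8]
width: 0.0637
```

```bash
python3 go.py .6154 .134 .125 -13.4
cat > held.py <<'E'
import sys,pickle
from fit import *
from go import state
name,off=sys.argv[1],float(sys.argv[2]) # off: tcp z minus origin z
s,R=state(); t=s["eef_pos"]; th=np.arctan2(R[1,0],R[0,0])
g=np.r_[t[:2],t[2]-off,th]
for n in("top","side"):
    p=shot(n); q=proj(p,g[:3]+[0,0,.03])[0]; a,b=int(q[0])-60,int(q[1])-60
    ms=arm.cut_out(p,name); im=p["image"][:,:,::-1].copy(); big=cv2.resize(im[b:b+120,a:a+120],None,fx=5,fy=5,interpolation=cv2.INTER_CUBIC)
    for d in ms[:3]:
        v,u=np.nonzero(d["mask"]); print(n,round(d["score"],2),len(u),u.mean().round(),v.mean().round(),"exp",q.round())
    for d in ms:
        v,u=np.nonzero(d["mask"])
        if len(u) and abs(u.mean()-q[0])<25 and abs(v.mean()-q[1])<25:
            mm=cv2.resize(d["mask"][b:b+120,a:a+120].astype(np.uint8),None,fx=5,fy=5,interpolation=cv2.INTER_NEAREST)
            cv2.drawContours(big,cv2.findContours(mm,0,2)[0],-1,(0,255,255),1)
            break
    c,sn=np.cos(g[3]),np.sin(g[3])
    for B in M[name]:
        q=(proj(p,B@np.array([[c,-sn,0],[sn,c,0],[0,0,1]]).T+g[:3])+.5-[a,b])*5-.5
        cv2.polylines(big,[cv2.convexHull(np.round(q).astype(np.int32))],True,(0,0,255),1)
    cv2.imwrite(f"pics/held_{name}_{n}.png",big)
    pickle.dump((p,ms,g),open(f"held_{n}.pkl","wb"))
E
python3 held.py deep_tray .027
```

```text
t 7.2667 pos [0.6132 0.1248 0.1221] th -13.58 tilt [-7.0e-04 -1.7e-03 -1.0e+00] w 0.0637 F [ 0.41 -0.8  -2.83] j [ 0.11  0.37 -0.44  1.62  0.17  1.19 -2.18]
turn(deg,tool) [ 0.11  0.02 -0.18]  then shift(tool, mm, after turn) [-0.  -9.5 -2.9]  shift before turn [-0.1 -9.5 -2.9]
top 0.7 1208 321.0 155.0 exp [206. 151.]
side 0.94 1117 233.0 206.0 exp [226. 199.]
```

View pics/held_deep_tray_side.png

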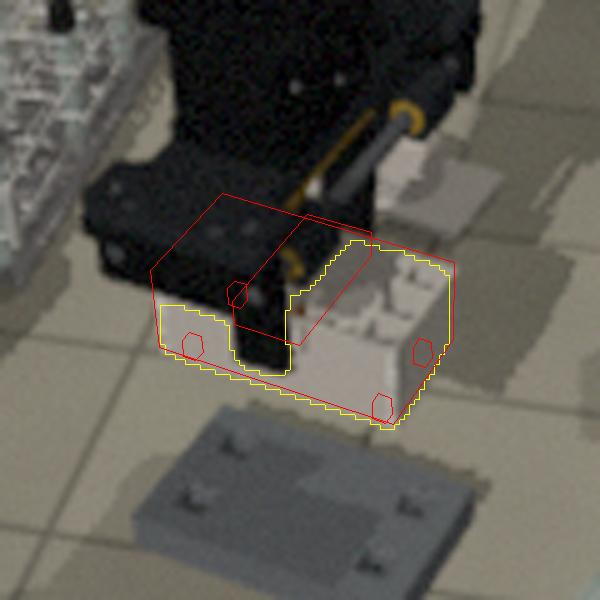

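View pics/held_deep_tray_top.png

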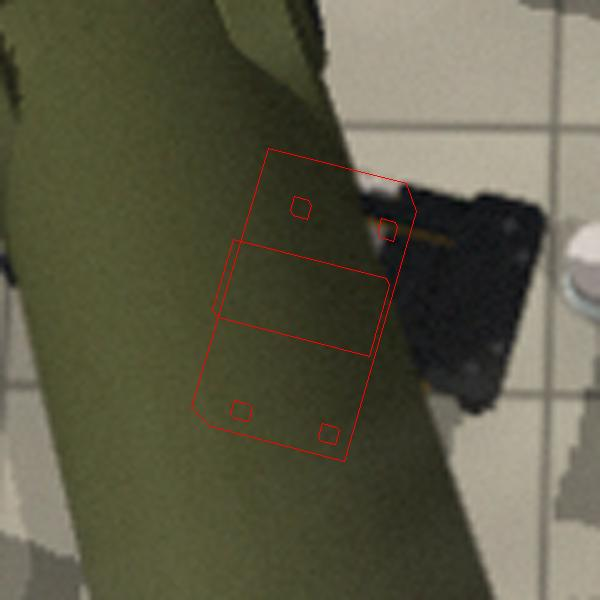

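```bash
cat > hfit.py <<'E'
import sys,pickle
from fit import *
from go import state
from scipy.optimize import minimize
name,off=sys.argv[1],float(sys.argv[2])
P=[];T=[]
for _ in range(3):
    p=shot("side"); s,R=state(); P.append(s["eef_pos"]); T.append(np.arctan2(R[1,0],R[0,0]))
print("poses",np.array(P).round(4).tolist(),np.degrees(T).round(2)); t=np.mean(P,0); th=np.mean(T)
ms=[]
q=proj(p,t+[0,0,-off+.03])[0]
for d in arm.cut_out(p,name):
    v,u=np.nonzero(d["mask"])
    if len(u) and abs(u.mean()-q[0])<25 and abs(v.mean()-q[1])<25: ms.append(d["mask"])
m=ms[0]; dark=(p["image"].max(2)<70).astype(np.uint8); dark=cv2.morphologyEx(dark,cv2.MORPH_OPEN,np.ones((2,2)))
ok=cv2.dilate(dark,np.ones((5,5)))==0
a,b=int(q[0])-50,int(q[1])-50; bb=(a,b,a+100,b+100); ok=ok[b:b+100,a:a+100]; mm=m[b:b+100,a:a+100].astype(float)
def cost(x): return (np.abs(render(p,name,np.r_[x[:2],t[2]-off,x[2]],bb)-mm)*ok).sum()/mm.sum()
best=None
for s in(1,-1):
    x0=np.r_[t[:2],th]; r=minimize(cost,x0,method="Nelder-Mead",options=dict(initial_simplex=np.vstack([x0]+[x0+s*np.array([.005,.005,.05])[i]*np.eye(3)[i] for i in range(3)]),xatol=1e-5,fatol=1e-6))
    if best is None or r.fun<best.fun: best=r
x=best.x; d=x[:2]-t[:2]; print("side-fit xy",x.round(4),"cost",best.fun,"minus tcp (world mm)",(d*1000).round(1),"yaw diff deg",np.degrees(x[2]-th).round(1))
E
python3 hfit.py deep_tray .0275
```

```text
poses [[0.6134, 0.1262, 0.1227], [0.6133, 0.1266, 0.1227], [0.6134, 0.1268, 0.1227]] [-13.51 -13.49 -13.47]
side-fit xy [ 0.6118  0.1304 -0.2297] cost 0.030779067479834745 minus tcp (world mm) [-1.5  3.9] yaw diff deg 0.3
```

arm_command([
  [0.06, [0.001, -0.0035, 0], [0, 0, 0]],
  [0.06, [0.001, -0.0035, 0.01], [0, 0, 0]],
  [0.06, [0, 0, 0.015], [0, 0, 0]],
  [0.06, [0, 0, 0.015], [0, 0, 0]],
  [0.06, [0, 0, 0.015], [0, 0, 0]],
  [0.06, [0, 0, 0.005], [0, 0, 0]],
  [0.06, [0, 0, 0], [0, 0, 0]],
  [0.06, [0, 0, 0], [0, 0, 0]],
  [0.06, [0, 0, 0], [0, 0, 0]],
  [0.06, [0, 0, 0], [0, 0, 0]],
])

```text
clock: 8.5
eef_pos: [0.6178, 0.1339, 0.0637]
tool_rot: [-0.0, 0.993, -0.117, 0.001]
force: [-0.5, -0.9, -3.5]
width: 0.0636
```

```bash
python3 hfit.py deep_tray .0275; python3 go.py .617 .1333 .04 -13.5;python3 held.py deep_tray .0275
```

```text
poses [[0.6176, 0.1338, 0.0636], [0.6175, 0.1338, 0.0635], [0.6173, 0.1337, 0.0633]] [-13.44 -13.44 -13.44]
side-fit xy [ 0.6168  0.1369 -0.2414] cost 0.02145150931278099 minus tcp (world mm) [-0.7  3.1] yaw diff deg -0.4
t 8.7 pos [0.6172 0.1336 0.0632] th -13.45 tilt [ 0.001  0.    -1.   ] w 0.064 F [-0.55  0.84 -3.52] j [ 0.09  0.44 -0.43  1.66  0.2   1.08 -2.21]
turn(deg,tool) [-0.01 -0.06  0.05]  then shift(tool, mm, after turn) [-0.1  0.3 23.2]  shift before turn [-0.2  0.3 23.2]
side 0.77 999 234.0 229.0 exp [224. 223.]
```

View pics/held_deep_tray_side.png

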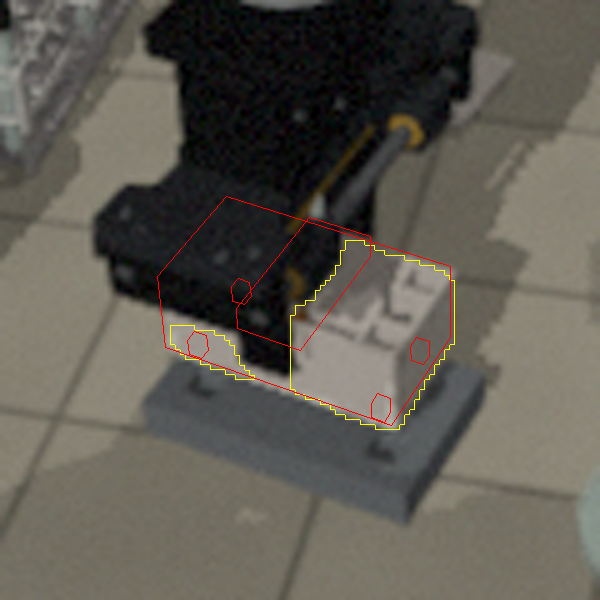

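arm_command([
  [0.06, [-0.001, 0, 0.005], [0, 0, 0]],
  [0.06, [0, 0, 0.005], [0, 0, 0]],
  [0.06, [0, 0, 0.004], [0, 0, 0]],
  [0.06, [0, 0, 0.004], [0, 0, 0]],
  [0.06, [0, 0, 0.004], [0, 0, 0]],
  [0.06, [0, 0, 0.001], [0, 0, 0]],
  [0.06, [0, 0, 0], [0, 0, 0]],
  [0.06, [0, 0, 0], [0, 0, 0]],
])

```text
clock: 9.57
eef_pos: [0.6156, 0.1338, 0.0407]
tool_rot: [0.0, 0.993, -0.117, -0.0]
force: [-4.0, -1.9, 5.4]
width: 0.0638
```

```bash
python3 hfit.py deep_tray .0275; python3 go.py .617 .1333 .04 -13.5
```

```text
poses [[0.6156, 0.1338, 0.0408], [0.6156, 0.1338, 0.0408], [0.6156, 0.1338, 0.0407]] [-13.43 -13.43 -13.43]
side-fit xy [ 0.6145  0.137  -0.2374] cost 0.030383180739233635 minus tcp (world mm) [-1.1  3.2] yaw diff deg -0.2
t 9.7667 pos [0.6156 0.1338 0.0407] th -13.43 tilt [-7.e-04 -7.e-04 -1.e+00] w 0.0638 F [-5.45 -0.37  5.89] j [ 0.09  0.46 -0.43  1.68  0.22  1.05 -2.22]
turn(deg,tool) [0.05 0.03 0.07]  then shift(tool, mm, after turn) [1.5 0.1 0.7]  shift before turn [1.5 0.1 0.7]
```

arm_command([
  [0.087, [0, 0, 0], [0, 0, 0]],
  [0.087, [0, 0, 0], [0, 0, 0]],
  [0.087, [0, 0, 0], [0, 0, 0]],
  [0.087, [0, 0, 0], [0, 0, 0]],
  [0.087, [0, 0, -0.02], [0, 0, 0]],
  [0.087, [0, 0, -0.025], [0, 0, 0]],
  [0.087, [0, 0, -0.03], [0, 0, 0]],
  [0.087, [0, 0, -0.03], [0, 0, 0]],
  [0.087, [0, 0, 0], [0, 0, 0]],
])

```text
clock: 10.52
eef_pos: [0.6199, 0.1351, 0.1516]
tool_rot: [-0.002, 0.993, -0.117, 0.005]
force: [-0.1, -0.2, 1.2]
width: 0.0869
```

```bash
python3 go.py .4412 -.002 .13 9.2
```

```text
t 10.5167 pos [0.6199 0.1351 0.1516] th -13.44 tilt [ 0.0113  0.0022 -0.9999] w 0.0869 F [-0.09 -0.15  1.19] j [ 0.11  0.36 -0.45  1.58  0.16  1.23 -2.18]
turn(deg,tool) [ -0.15  -0.64 -22.64]  then shift(tool, mm, after turn) [-198.3  106.8   21.6]  shift before turn [-142.1  175.    19.3]
```

arm_command([
  [0.087, [0, 0, 0], [0, 0, -5.6]],
  [0.087, [0, 0, 0], [0, 0, -6]],
  [0.087, [0, 0, 0], [0, 0, -6]],
  [0.087, [0, 0, 0], [0, 0, -5]],
  [0.087, [-0.033, 0.018, 0], [0, 0, 0]],
  [0.087, [-0.033, 0.018, 0], [0, 0, 0]],
  [0.087, [-0.033, 0.018, 0], [0, 0, 0]],
  [0.087, [-0.033, 0.018, 0], [0, 0, 0]],
  [0.087, [-0.033, 0.018, 0], [0, 0, 0]],
  [0.087, [-0.03, 0.016, 0], [0, 0, 0]],
])

```text
clock: 11.35
eef_pos: [0.4385, -0.0032, 0.1442]
tool_rot: [0.0, 0.997, 0.08, 0.0]
force: [0.2, -0.2, 0.3]
width: 0.0873
```

```bash
python3 go.py .4412 -.002 .013 9.2
cat > chk.py <<'E'
import sys
from fit import *
for n in("top","side"):
    p=shot(n)
    for a in sys.argv[1:]:
        name,x,y,z,th=a.split(","); g=np.array([x,y,z,th],float)
        q=proj(p,g[:3]+[0,0,.03])[0]
        r=[]
        for d in arm.cut_out(p,name):
            m=d["mask"]; v,u=np.nonzero(m)
            if len(u) and abs(u.mean()-q[0])<18 and abs(v.mean()-q[1])<18:
                x_,c=fit(name,[(p,m)],g,g[2]); r=[round(d["score"],2),m.sum(),x_.round(4),round(c,3)]; break
        print(n,name,r)
    cv2.imwrite(f"pics/chk_{n}.png",p["image"][:,:,::-1])
E
python3 chk.py deep_tray,.6155,.134,.012,-.236 base_board,.6155,.134,0,-.236 divided_tray,.4415,-.002,0,.16
```

```text
t 11.35 pos [ 0.4385 -0.0032  0.1442] th 9.13 tilt [ 1.e-04 -4.e-04 -1.e+00] w 0.0873 F [ 0.2  -0.17  0.26] j [ 0.42 -0.06 -0.45  2.03 -0.03  1.16 -1.43]
turn(deg,tool) [ 0.03 -0.   -0.07]  then shift(tool, mm, after turn) [  2.8  -0.8 131.2]  shift before turn [  2.8  -0.8 131.2]
top deep_tray [0.74, np.int64(1540), array([ 0.6144,  0.1313,  0.012 , -0.2338]), np.float64(0.033)]
top base_board [0.77, np.int64(453), array([ 0.6143,  0.1322,  0.    , -0.2679]), np.float64(3.676)]
top divided_tray []
side deep_tray [0.6, np.int64(1720), array([ 0.6135,  0.1358,  0.012 , -0.2458]), np.float64(0.04)]
side base_board [0.8, np.int64(815), array([ 0.6152,  0.1381,  0.    , -0.2407]), np.float64(1.28)]
side divided_tray [0.7, np.int64(1142), array([0.4431, 0.0054, 0.    , 0.1057]), np.float64(0.06)]
```

View pics/chk_top.png

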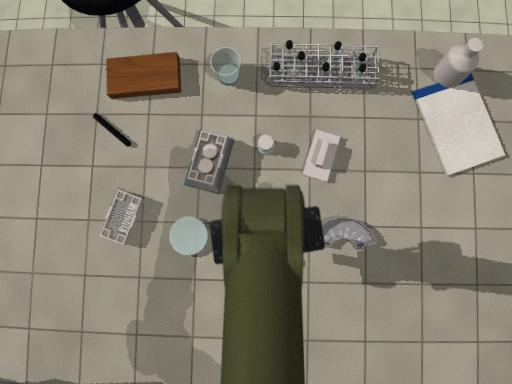

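View pics/chk_side.png

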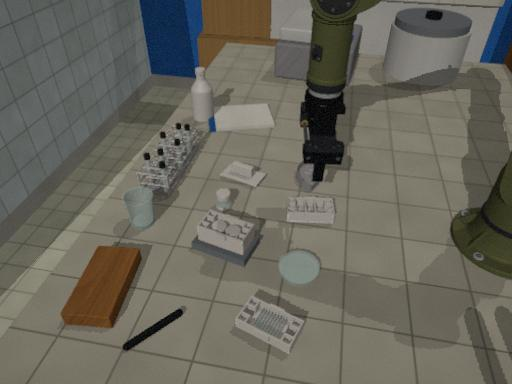

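arm_command([
  [0.087, [0.0035, -0.001, 0.02], [0, 0, 0]],
  [0.087, [0, 0, 0.03], [0, 0, 0]],
  [0.087, [0, 0, 0.03], [0, 0, 0]],
  [0.087, [0, 0, 0.025], [0, 0, 0]],
  [0.087, [0, 0, 0.02], [0, 0, 0]],
  [0.087, [0, 0, 0.005], [0, 0, 0]],
  [0.087, [0, 0, 0], [0, 0, 0]],
  [0.087, [0, 0, 0], [0, 0, 0]],
], newtons=20)

```text
clock: 12.42
eef_pos: [0.4444, 0.0003, 0.015]
tool_rot: [-0.0, 0.997, 0.08, 0.0]
force: [0.1, 0.7, 0.9]
width: 0.0868
```

```bash
python3 go.py .442 -.001 .014 9.2
```

```text
t 12.4167 pos [4.444e-01 3.000e-04 1.500e-02] th 9.22 tilt [ 5.e-04  6.e-04 -1.e+00] w 0.0868 F [0.07 0.74 0.87] j [ 0.39  0.14 -0.47  2.15  0.08  0.88 -1.53]
turn(deg,tool) [-0.03 -0.03  0.02]  then shift(tool, mm, after turn) [-2.6  0.9  1. ]  shift before turn [-2.6  0.9  1. ]
```

arm_command([
  [0.087, [-0.0025, 0.001, 0.001], [0, 0, 0]],
  [0.087, [0, 0, 0], [0, 0, 0]],
  [0.06, [0, 0, 0], [0, 0, 0]],
  [0.06, [0, 0, 0], [0, 0, 0]],
  [0.06, [0, 0, 0], [0, 0, 0]],
  [0.06, [0, 0, 0], [0, 0, 0]],
  [0.06, [0, 0, 0], [0, 0, 0]],
  [0.06, [0, 0, 0], [0, 0, 0]],
], newtons=20)

```text
clock: 13.08
eef_pos: [0.4415, -0.0013, 0.0138]
tool_rot: [-0.0, 0.997, 0.08, 0.0]
force: [-1.1, 2.9, 3.2]
width: 0.0637
```

```bash
python3 go.py .617 .1333 .16 -13.5
```

```text
t 13.0833 pos [ 0.4415 -0.0013  0.0138] th 9.18 tilt [ 4.e-04  3.e-04 -1.e+00] w 0.0637 F [-1.13  2.88  3.15] j [ 0.39  0.13 -0.47  2.15  0.08  0.87 -1.53]
turn(deg,tool) [-2.000e-02 -2.000e-02  2.268e+01]  then shift(tool, mm, after turn) [ 139.3 -171.9 -146.2]  shift before turn [ 194.8 -104.9 -146.1]
```

arm_command([
  [0.06, [0, 0, -0.008], [0, 0, 0]],
  [0.06, [0, 0, -0.015], [0, 0, 0]],
  [0.06, [0, 0, -0.02], [0, 0, 0]],
  [0.06, [0, 0, -0.02], [0, 0, 0]],
  [0.06, [0, 0, -0.02], [0, 0, 0]],
  [0.06, [0, 0, -0.02], [0, 0, 4]],
  [0.06, [0, 0, -0.007], [0, 0, 5]],
  [0.06, [0, 0, 0], [0, 0, 5]],
  [0.06, [0, 0, 0], [0, 0, 5]],
  [0.06, [0, 0, 0], [0, 0, 3.7]],
], newtons=30)

```text
clock: 13.92
eef_pos: [0.4409, -0.0022, 0.1238]
tool_rot: [0.0, 0.993, -0.12, -0.0]
force: [0.7, 0.6, -1.2]
width: 0.0636
```

```bash
python3 go.py .6165 .1333 .12 -13.5
```

```text
t 13.9167 pos [ 0.4409 -0.0022  0.1238] th -13.79 tilt [-2.e-04 -8.e-04 -1.e+00] w 0.0636 F [ 0.72  0.65 -1.21] j [ 0.42 -0.03 -0.47  2.05 -0.02  1.12 -1.85]
turn(deg,tool) [ 0.05  0.   -0.29]  then shift(tool, mm, after turn) [ 139.2 -172.8    3.8]  shift before turn [ 138.3 -173.5    3.6]
```

arm_command([
  [0.06, [0.01, -0.013, 0], [0, 0, -0.2]],
  [0.06, [0.018, -0.022, 0], [0, 0, 0]],
  [0.06, [0.018, -0.022, 0], [0, 0, 0]],
  [0.06, [0.018, -0.022, 0], [0, 0, 0]],
  [0.06, [0.018, -0.022, 0], [0, 0, 0]],
  [0.06, [0.018, -0.022, 0], [0, 0, 0]],
  [0.06, [0.018, -0.022, 0], [0, 0, 0]],
  [0.06, [0.014, -0.018, 0], [0, 0, 0]],
  [0.06, [0.006, -0.01, 0], [0, 0, 0]],
  [0.06, [0, 0, 0], [0, 0, 0]],
])

```text
clock: 14.75
eef_pos: [0.6163, 0.1371, 0.1229]
tool_rot: [-0.001, 0.993, -0.115, -0.0]
force: [0.1, -0.6, -2.3]
width: 0.0636
```

arm_command([
  [0.06, [0, 0, 0], [0, 0, 0]],
  [0.06, [0, 0, 0], [0, 0, 0]],
  [0.06, [0, 0, 0], [0, 0, 0]],
  [0.06, [0, 0, 0], [0, 0, 0]],
])

```text
clock: 15.08
eef_pos: [0.615, 0.1334, 0.1237]
tool_rot: [0.001, 0.993, -0.117, 0.0]
force: [-0.4, -0.2, -1.6]
width: 0.0639
```

```bash
python3 hfit.py divided_tray .0138; python3 go.py .6165 .1333 .09 -13.5;python3 held.py divided_tray .0138
```

```text
poses [[0.6151, 0.1336, 0.1237], [0.6152, 0.1339, 0.1238], [0.6153, 0.1341, 0.1238]] [-13.4  -13.39 -13.38]
side-fit xy [ 0.6173  0.1347 -0.2432] cost 0.029608950925002774 minus tcp (world mm) [2.1 0.9] yaw diff deg -0.5
t 15.2833 pos [0.6154 0.1342 0.1238] th -13.37 tilt [ 3.e-04 -4.e-04 -1.e+00] w 0.0639 F [ 0.33 -0.32 -2.12] j [ 0.17  0.39 -0.54  1.61  0.21  1.2  -2.22]
turn(deg,tool) [ 0.02 -0.02  0.13]  then shift(tool, mm, after turn) [ 1.3  0.6 33.8]  shift before turn [ 1.3  0.6 33.8]
top 0.55 11 215.0 125.0 exp [200. 148.]
side 0.59 898 232.0 204.0 exp [223. 196.]
```

View pics/held_divided_tray_side.png

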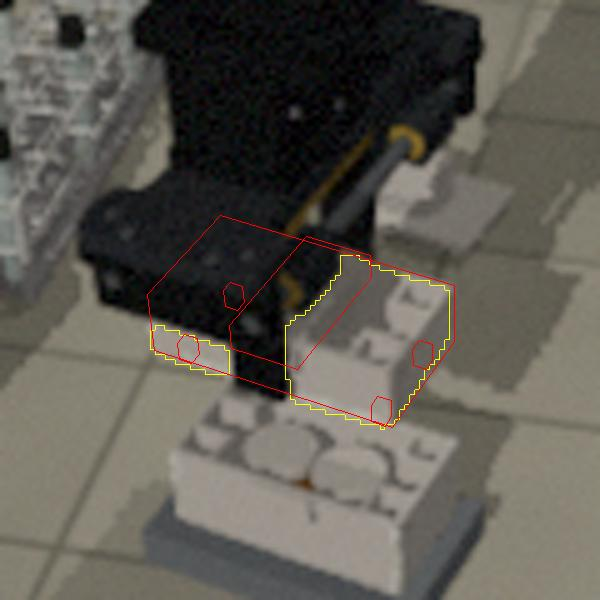

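arm_command([
  [0.06, [-0.002, 0.0005, 0.005], [0, 0, 0]],
  [0.06, [0, 0, 0.01], [0, 0, 0]],
  [0.06, [0, 0, 0.01], [0, 0, 0]],
  [0.06, [0, 0, 0.01], [0, 0, 0]],
  [0.06, [0, 0, 0.005], [0, 0, 0]],
  [0.06, [0, 0, 0], [0, 0, 0]],
  [0.06, [0, 0, 0], [0, 0, 0]],
  [0.06, [0, 0, 0], [0, 0, 0]],
  [0.06, [0, 0, 0], [0, 0, 0]],
])

```text
clock: 16.23
eef_pos: [0.6139, 0.1349, 0.0841]
tool_rot: [-0.0, 0.993, -0.116, 0.001]
force: [0.2, -0.1, -2.1]
width: 0.0638
```

```bash
python3 hfit.py divided_tray .0138; python3 go.py .613 .1338 .068 -13.5;python3 held.py divided_tray .0138
```

```text
poses [[0.6139, 0.1348, 0.0842], [0.6138, 0.1348, 0.0841], [0.6137, 0.1348, 0.0841]] [-13.34 -13.34 -13.33]
side-fit xy [ 0.6148  0.1365 -0.2386] cost 0.02481737793156479 minus tcp (world mm) [1.  1.7] yaw diff deg -0.3
t 16.4333 pos [0.6137 0.1347 0.084 ] th -13.34 tilt [ 8.e-04 -0.e+00 -1.e+00] w 0.0638 F [-0.87  0.39 -2.26] j [ 0.17  0.43 -0.53  1.65  0.23  1.13 -2.23]
turn(deg,tool) [-0.01 -0.04  0.16]  then shift(tool, mm, after turn) [-0.4  1.1 16. ]  shift before turn [-0.4  1.1 16. ]
side 0.78 766 235.0 219.0 exp [225. 211.]
```

View pics/held_divided_tray_side.png

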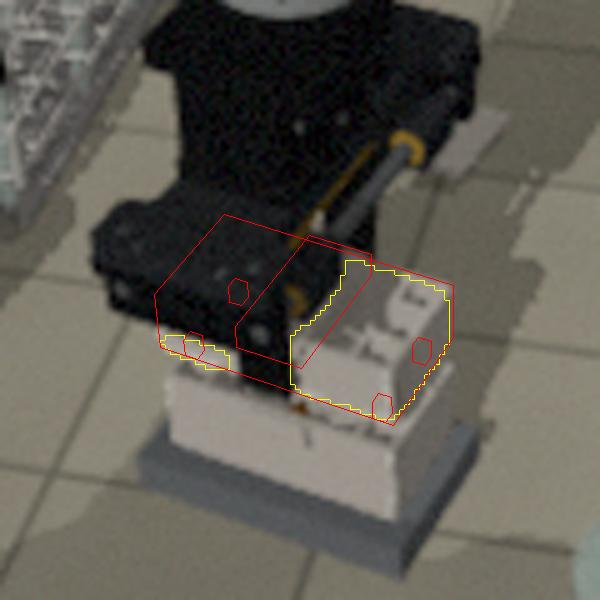

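```bash
cat > z.py <<'E'
import pickle,sys
from fit import *
p,ms,g=pickle.load(open("held_side.pkl","rb"))
def dr(im,name,x,col,a,b,f):
    c,sn=np.cos(x[3]),np.sin(x[3])
    for B in M[name][:1]:
        q=(proj(p,B@np.array([[c,-sn,0],[sn,c,0],[0,0,1]]).T+x[:3])+.5-[a,b])*f-.5
        for i,j in ((0,1),(0,2),(0,4),(1,3),(1,5),(2,3),(2,6),(3,7),(4,5),(4,6),(5,7),(6,7)):
            cv2.line(im,tuple(np.round(q[i]*8).astype(int)),tuple(np.round(q[j]*8).astype(int)),col,1,cv2.LINE_AA,3)
a,b,f=190,195,8; big=cv2.resize(p["image"][b:b+75,a:a+90,::-1],None,fx=f,fy=f,interpolation=cv2.INTER_CUBIC)
cols=[(0,0,255),(0,200,0),(255,0,0)]
for i,s in enumerate(sys.argv[2:]):
    n,x,y,z,th=s.split(","); dr(big,n,np.array([x,y,z,th],float),cols[i],a,b,f)
cv2.imwrite("pics/"+sys.argv[1],big)
E
python3 z.py z1.png divided_tray,.6148,.1365,.0703,-.2386 deep_tray,.6142,.1363,.012,-.2386
```

```text
(no output)
```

View pics/z1.png

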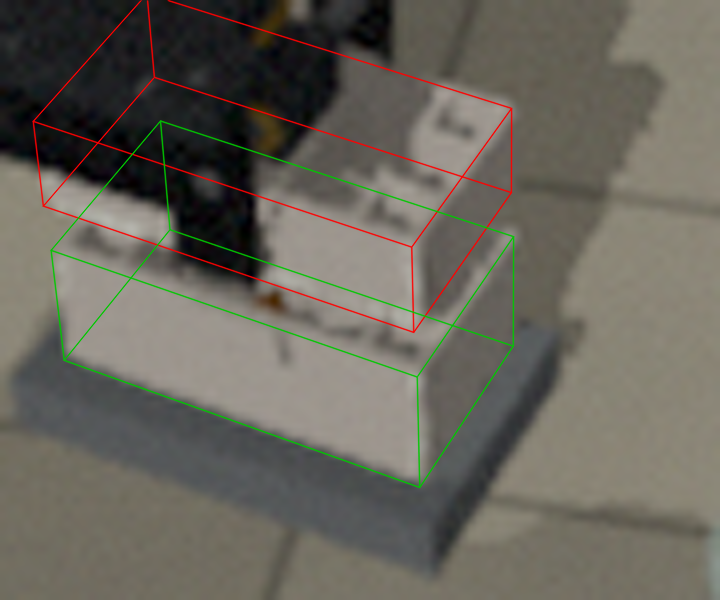

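arm_command([
  [0.06, [-0.0012, 0.0005, 0.002], [0, 0, 0]],
  [0.06, [0, 0, 0.003], [0, 0, 0]],
  [0.06, [0, 0, 0.003], [0, 0, 0]],
  [0.06, [0, 0, 0.003], [0, 0, 0]],
  [0.06, [0, 0, 0.003], [0, 0, 0]],
  [0.06, [0, 0, 0.003], [0, 0, 0]],
  [0.06, [0, 0, 0], [0, 0, 0]],
  [0.06, [0, 0, 0], [0, 0, 0]],
])

```text
clock: 17.3
eef_pos: [0.612, 0.1344, 0.0681]
tool_rot: [0.0, 0.993, -0.116, -0.0]
force: [-5.5, -0.8, 6.6]
width: 0.0633
```

```bash
python3 hfit.py divided_tray .0138; python3 go.py .613 .1338 .068 -13.5;python3 held.py divided_tray .0138;python3 z.py z2.png divided_tray,.6135,.136,.054,-.2386 deep_tray,.6135,.1360,.012,-.2386
```

```text
poses [[0.612, 0.1344, 0.0681], [0.612, 0.1345, 0.0681], [0.612, 0.1344, 0.0681]] [-13.34 -13.34 -13.34]
side-fit xy [ 0.6124  0.1368 -0.2276] cost 0.02339451751216457 minus tcp (world mm) [0.4 2.3] yaw diff deg 0.3
t 17.5 pos [0.612  0.1344 0.0681] th -13.34 tilt [-1.e-04 -8.e-04 -1.e+00] w 0.0636 F [-4.35 -2.05  7.8 ] j [ 0.16  0.44 -0.53  1.67  0.24  1.1  -2.24]
turn(deg,tool) [ 0.05 -0.    0.16]  then shift(tool, mm, after turn) [1.1 0.4 0.1]  shift before turn [1.1 0.4 0.1]
side 0.84 771 237.0 224.0 exp [226. 217.]
```

View pics/z2.png

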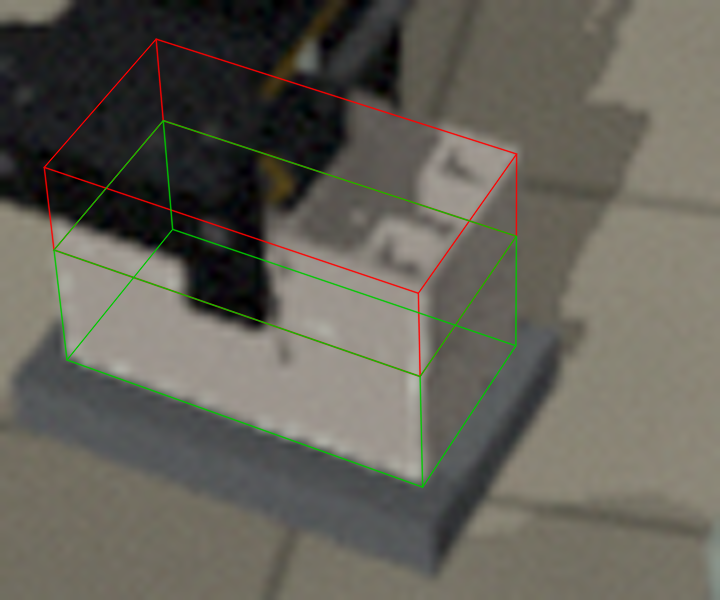

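arm_command([
  [0.087, [0, 0, 0], [0, 0, 0]],
  [0.087, [0, 0, 0], [0, 0, 0]],
  [0.087, [0, 0, 0], [0, 0, 0]],
  [0.087, [0, 0, 0], [0, 0, 0]],
  [0.087, [0, 0, -0.02], [0, 0, 0]],
  [0.087, [0, 0, -0.025], [0, 0, 0]],
  [0.087, [0, 0, -0.025], [0, 0, 0]],
  [0.087, [0, 0, -0.025], [0, 0, 0]],
  [0.087, [0, 0, -0.01], [0, 0, -5]],
  [0.087, [0, 0, 0], [0, 0, -6.5]],
])

```text
clock: 18.53
eef_pos: [0.6142, 0.1352, 0.1752]
tool_rot: [-0.0, 1.0, -0.014, 0.003]
force: [-0.0, 0.5, 0.3]
width: 0.0869
```

arm_command([
  [0.087, [0, 0, 0], [0, 0, -6.5]],
  [0.087, [0, 0, 0], [0, 0, -6.5]],
  [0.087, [0, 0, 0], [0, 0, -6.5]],
  [0.087, [0, 0, 0], [0, 0, -6.5]],
  [0.087, [0, 0, 0], [0, 0, -6.5]],
  [0.087, [0, 0, 0], [0, 0, -6.5]],
  [0.087, [0, 0, 0], [0, 0, -6.5]],
  [0.087, [0, 0, 0], [0, 0, -6.5]],
  [0.087, [0, 0, 0], [0, 0, -6.5]],
  [0.087, [0, 0, 0], [0, 0, -6.5]],
])

```text
clock: 19.37
eef_pos: [0.6121, 0.1344, 0.1713]
tool_rot: [-0.0, 0.85, 0.526, -0.0]
force: [-0.5, -0.9, 0.8]
width: 0.0867
```

arm_command([
  [0.087, [0, 0, 0], [0, 0, -6.5]],
  [0.087, [0, 0, 0], [0, 0, -6.5]],
  [0.087, [0, 0, 0], [0, 0, -6.5]],
  [0.087, [0, 0, 0], [0, 0, -6.5]],
  [0.087, [0, 0, 0], [0, 0, -6.5]],
  [0.087, [0, 0, 0], [0, 0, -6.5]],
  [0.087, [0, 0, 0], [0, 0, -6.5]],
  [0.087, [0, 0, 0], [0, 0, -6.5]],
  [0.087, [0, 0, 0], [0, 0, -6.5]],
  [0.087, [0, 0, 0], [0, 0, -6.5]],
])

```text
clock: 20.2
eef_pos: [0.6122, 0.1344, 0.1713]
tool_rot: [-0.0, 0.435, 0.901, 0.0]
force: [0.5, 0.6, -0.1]
width: 0.087
```

```bash
python3 go.py .4835 .3245 .13 162.25
```

```text
t 20.2 pos [0.6122 0.1344 0.1713] th 128.48 tilt [-0.  0. -1.] w 0.087 F [ 0.49  0.61 -0.06] j [ 0.48  0.47 -0.97  1.55  0.39  1.33  0.13]
turn(deg,tool) [  0.    -0.   -33.77]  then shift(tool, mm, after turn) [180.5 141.8  41.3]  shift before turn [228.9  17.5  41.3]
```

arm_command([
  [0.087, [0, 0, 0], [0, 0, -6.8]],
  [0.087, [0, 0, 0], [0, 0, -6.8]],
  [0.087, [0, 0, 0], [0, 0, -6.8]],
  [0.087, [0, 0, 0], [0, 0, -6.8]],
  [0.087, [0, 0, 0], [0, 0, -6.6]],
  [0.087, [0.025, 0.02, 0], [0, 0, 0]],
  [0.087, [0.025, 0.02, 0], [0, 0, 0]],
  [0.087, [0.025, 0.02, 0], [0, 0, 0]],
  [0.087, [0.025, 0.02, 0], [0, 0, 0]],
  [0.087, [0.025, 0.02, 0], [0, 0, 0]],
])

```text
clock: 21.03
eef_pos: [0.5234, 0.2692, 0.1714]
tool_rot: [0.0, 0.157, 0.988, 0.0]
force: [0.5, 1.2, 0.4]
width: 0.0867
```

arm_command([
  [0.087, [0.025, 0.02, 0.02], [0, 0, 0]],
  [0.087, [0.02, 0.015, 0.02], [0, 0, 0]],
  [0.087, [0.01, 0.007, 0.01], [0, 0, 0]],
  [0.087, [0, 0, 0.01], [0, 0, 0]],
  [0.087, [0, 0, 0], [0, 0, 0]],
  [0.087, [0, 0, 0], [0, 0, 0]],
])

```text
clock: 21.53
eef_pos: [0.486, 0.3238, 0.1111]
tool_rot: [-0.0, 0.158, 0.987, -0.001]
force: [0.7, -0.2, -0.3]
width: 0.0868
```

```bash
python3 go.py .4835 .3245 .008 162.25; python3 chk.py divided_tray,.613,.134,.054,-.236
```

```text
t 21.5333 pos [0.486  0.3238 0.1111] th 161.86 tilt [-2.0e-04 -1.1e-03 -1.0e+00] w 0.0868 F [ 0.73 -0.25 -0.26] j [ 0.25  0.49 -1.11  1.73  0.47  1.22  0.27]
turn(deg,tool) [-0.06  0.01 -0.39]  then shift(tool, mm, after turn) [ 2.600e+00 -1.000e-01  1.031e+02]  shift before turn [  2.6  -0.  103.1]
top divided_tray [0.69, np.int64(1545), array([ 0.6129,  0.1313,  0.054 , -0.2352]), np.float64(0.045)]
side divided_tray [0.84, np.int64(1458), array([ 0.6143,  0.1351,  0.054 , -0.223 ]), np.float64(0.119)]
```

View pics/chk_top.png

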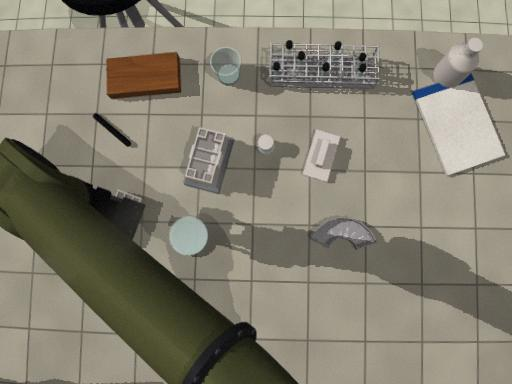

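View pics/chk_side.png

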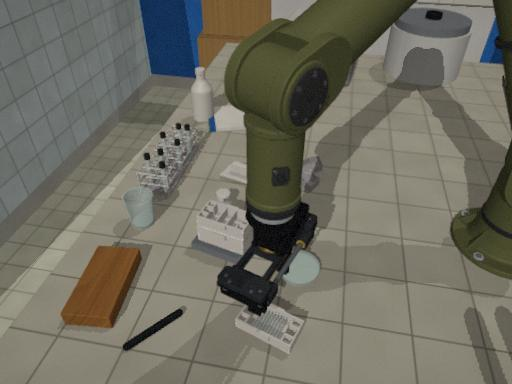

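arm_command([
  [0.087, [0.0025, 0, 0.02], [0, 0, -0.4]],
  [0.087, [0, 0, 0.025], [0, 0, 0]],
  [0.087, [0, 0, 0.025], [0, 0, 0]],
  [0.087, [0, 0, 0.02], [0, 0, 0]],
  [0.087, [0, 0, 0.01], [0, 0, 0]],
  [0.087, [0, 0, 0.001], [0, 0, 0]],
  [0.087, [0, 0, 0], [0, 0, 0]],
  [0.087, [0, 0, 0], [0, 0, 0]],
  [0.087, [0, 0, 0], [0, 0, 0]],
], newtons=20)

```text
clock: 22.48
eef_pos: [0.4836, 0.3267, 0.0121]
tool_rot: [0.001, 0.153, 0.988, 0.001]
force: [-0.3, 0.3, 0.7]
width: 0.0869
```

```bash
python3 go.py .4835 .3245 .0095 162.25
```

```text
t 22.4833 pos [0.4836 0.3267 0.0121] th 162.35 tilt [ 0.0023  0.0012 -1.    ] w 0.0869 F [-0.33  0.32  0.73] j [ 0.17  0.6  -1.02  1.81  0.59  1.06  0.2 ]
turn(deg,tool) [0.11 0.1  0.1 ]  then shift(tool, mm, after turn) [-0.6 -2.2  2.6]  shift before turn [-0.6 -2.2  2.6]
```

arm_command([
  [0.087, [0, -0.001, 0.002], [0, 0, 0]],
  [0.087, [0, 0, 0], [0, 0, 0]],
  [0.06, [0, 0, 0], [0, 0, 0]],
  [0.06, [0, 0, 0], [0, 0, 0]],
  [0.06, [0, 0, 0], [0, 0, 0]],
  [0.06, [0, 0, 0], [0, 0, 0]],
  [0.06, [0, 0, 0], [0, 0, 0]],
  [0.06, [0, 0, 0], [0, 0, 0]],
], newtons=20)

```text
clock: 23.15
eef_pos: [0.4823, 0.3254, 0.0086]
tool_rot: [0.0, 0.153, 0.988, 0.0]
force: [0.5, 1.6, 0.4]
width: 0.0637
```

```bash
python3 go.py .612 .134 .15 166.5
```

```text
t 23.15 pos [0.4823 0.3254 0.0086] th 162.38 tilt [ 2.e-04  5.e-04 -1.e+00] w 0.0637 F [0.47 1.57 0.43] j [ 0.17  0.61 -1.01  1.81  0.59  1.06  0.19]
turn(deg,tool) [ 0.03  0.01 -4.12]  then shift(tool, mm, after turn) [-170.8 -155.8 -141.4]  shift before turn [-181.6 -143.1 -141.4]
```

arm_command([
  [0.06, [0, 0, -0.008], [0, 0, 0]],
  [0.06, [0, 0, -0.015], [0, 0, 0]],
  [0.06, [0, 0, -0.02], [0, 0, 0]],
  [0.06, [0, 0, -0.02], [0, 0, 0]],
  [0.06, [0, 0, -0.02], [0, 0, 0]],
  [0.06, [0, 0, -0.02], [0, 0, 0]],
  [0.06, [0, 0, -0.02], [0, 0, 0]],
  [0.06, [0, 0, -0.01], [0, 0, -2]],
  [0.06, [0, 0, 0], [0, 0, -2.1]],
  [0.06, [0, 0, 0], [0, 0, 0]],
], newtons=30)

```text
clock: 23.98
eef_pos: [0.4826, 0.3254, 0.1435]
tool_rot: [0.001, 0.117, 0.993, 0.0]
force: [0.2, -0.3, -2.3]
width: 0.0636
```

```bash
python3 go.py .611 .134 .14 166.55
```

```text
t 23.9833 pos [0.4826 0.3254 0.1435] th 166.52 tilt [ 2.1e-03  5.0e-04 -1.0e+00] w 0.0636 F [ 0.25 -0.33 -2.28] j [ 0.28  0.47 -1.16  1.7   0.45  1.27  0.36]
turn(deg,tool) [ 0.06  0.11 -0.03]  then shift(tool, mm, after turn) [-169.4 -156.3    3.5]  shift before turn [-169.5 -156.2    3.6]
```

arm_command([
  [0.06, [-0.01, -0.009, 0], [0, 0, 0]],
  [0.06, [-0.021, -0.0194, 0], [0, 0, 0]],
  [0.06, [-0.021, -0.0194, 0], [0, 0, 0]],
  [0.06, [-0.021, -0.0194, 0], [0, 0, 0]],
  [0.06, [-0.021, -0.0194, 0], [0, 0, 0]],
  [0.06, [-0.021, -0.0194, 0], [0, 0, 0]],
  [0.06, [-0.021, -0.0194, 0], [0, 0, 0]],
  [0.06, [-0.021, -0.0194, 0], [0, 0, 0]],
  [0.06, [-0.01, -0.009, 0], [0, 0, 0]],
  [0.06, [-0.002, -0.002, 0], [0, 0, 0]],
])

```text
clock: 24.82
eef_pos: [0.6119, 0.129, 0.1406]
tool_rot: [-0.0, 0.121, 0.993, -0.001]
force: [0.6, 0.0, -2.0]
width: 0.0636
```

arm_command([
  [0.06, [0, 0, 0.005], [0, 0, 0]],
  [0.06, [0, 0, 0.01], [0, 0, 0]],
  [0.06, [0, 0, 0.005], [0, 0, 0]],
  [0.06, [0, 0, 0], [0, 0, 0]],
  [0.06, [0, 0, 0], [0, 0, 0]],
  [0.06, [0, 0, 0], [0, 0, 0]],
  [0.06, [0, 0, 0], [0, 0, 0]],
])

```text
clock: 25.4
eef_pos: [0.6101, 0.1347, 0.1219]
tool_rot: [0.0, 0.117, 0.993, 0.0]
force: [0.4, -0.7, -1.0]
width: 0.0634
```

```bash
sed -i 's/arctan2(R\[1,0\],R\[0,0\])/arctan(R[1,0]\/R[0,0])/' hfit.py held.py; python3 hfit.py slide_tray .0086; python3 go.py .611 .134 .0926 166.55;python3 held.py slide_tray .0086; python3 z.py z3.png slide_tray,.611,.136,.1135,-.236 divided_tray,.613,.136,.054,-.236
```

```text
poses [[0.6102, 0.1345, 0.1219], [0.6102, 0.1343, 0.1219], [0.6102, 0.1342, 0.1219]] [-13.51 -13.53 -13.53]
side-fit xy [ 0.6106  0.1368 -0.2253] cost 0.03164959040863605 minus tcp (world mm) [0.4 2.5] yaw diff deg 0.6
t 25.6 pos [0.6102 0.1341 0.1218] th 166.46 tilt [ 4.e-04 -1.e-04 -1.e+00] w 0.0637 F [-0.12  0.96 -1.52] j [ 0.54  0.57 -1.08  1.61  0.52  1.28  0.71]
turn(deg,tool) [ 0.    0.03 -0.09]  then shift(tool, mm, after turn) [-0.8  0.1 29.2]  shift before turn [-0.8  0.1 29.2]
side 0.78 757 237.0 204.0 exp [225. 196.]
side 0.27 1204 298.0 268.0 exp [225. 196.]
```

View pics/z3.png

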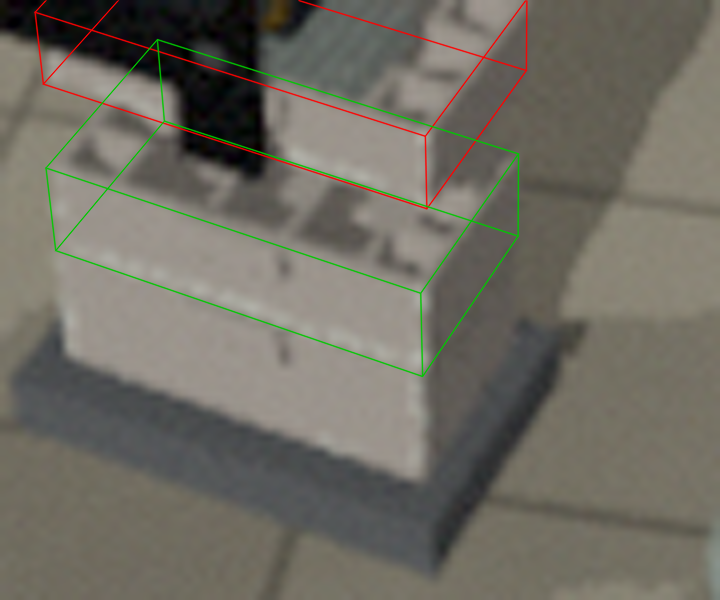

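View pics/held_slide_tray_top.png

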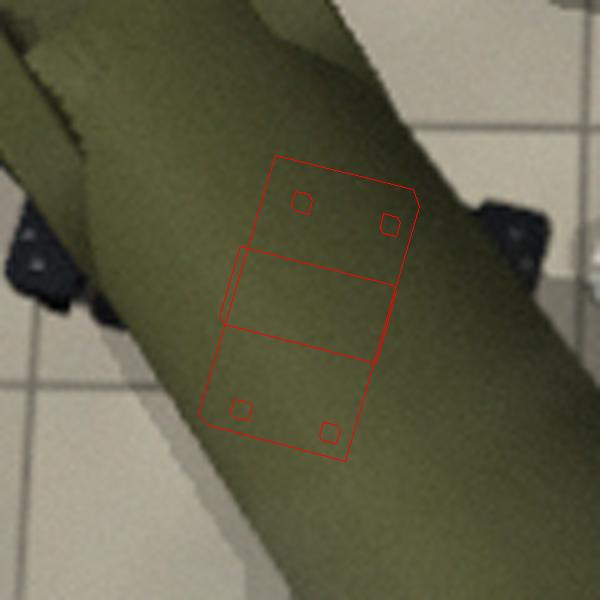

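arm_command([
  [0.06, [-0.001, 0.0005, 0.004], [0, 0, 0]],
  [0.06, [0, 0, 0.006], [0, 0, 0]],
  [0.06, [0, 0, 0.005], [0, 0, 0]],
  [0.06, [0, 0, 0.003], [0, 0, 0]],
  [0.06, [0, 0, 0.003], [0, 0, 0]],
  [0.06, [0, 0, 0.003], [0, 0, 0]],
  [0.06, [0, 0, 0.003], [0, 0, 0]],
  [0.06, [0, 0, 0.003], [0, 0, 0]],
  [0.06, [0, 0, 0], [0, 0, 0]],
  [0.06, [0, 0, 0], [0, 0, 0]],
])

```text
clock: 26.63
eef_pos: [0.6112, 0.1344, 0.0927]
tool_rot: [0.0, 0.118, 0.993, -0.0]
force: [-1.9, -1.7, 4.4]
width: 0.0634
```

```bash
python3 go.py .611 .134 .0926 166.55;python3 held.py slide_tray .0086; python3 z.py z4.png slide_tray,.612,.136,.084,-.236 divided_tray,.612,.136,.054,-.236
```

```text
t 26.6333 pos [0.6112 0.1344 0.0927] th 166.47 tilt [ 3.e-04 -9.e-04 -1.e+00] w 0.0634 F [-1.87 -1.65  4.38] j [ 0.53  0.59 -1.05  1.64  0.54  1.23  0.69]
turn(deg,tool) [-0.05  0.03 -0.08]  then shift(tool, mm, after turn) [ 0.1 -0.4  0.1]  shift before turn [ 0.1 -0.4  0.1]
side 0.78 769 237.0 215.0 exp [225. 206.]
```

View pics/z4.png

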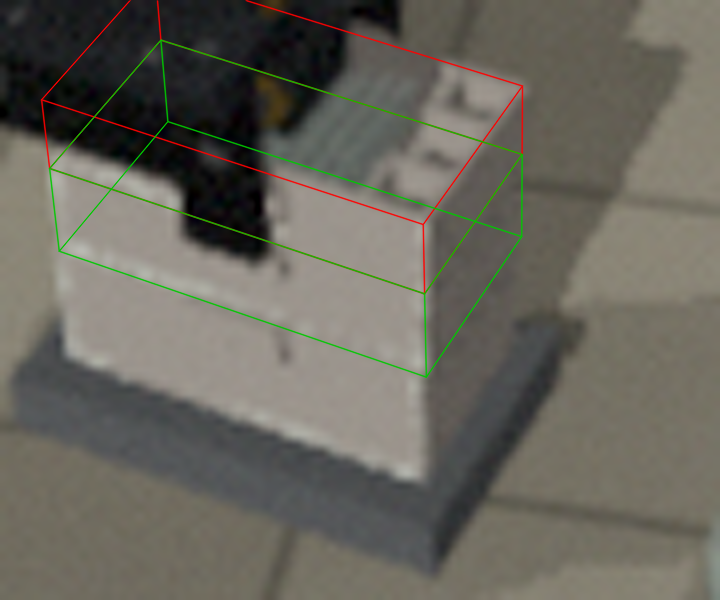

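arm_command([
  [0.08, [0, 0, 0], [0, 0, 0]],
  [0.08, [0, 0, 0], [0, 0, 0]],
  [0.08, [0, 0, 0], [0, 0, 0]],
  [0.08, [0, 0, 0], [0, 0, 0]],
  [0.08, [0, 0, -0.015], [0, 0, 0]],
  [0.08, [0, 0, -0.025], [0, 0, 0]],
  [0.08, [0, 0, -0.025], [0, 0, 0]],
  [0.08, [0, 0, -0.02], [0, 0, 0]],
  [0.08, [0, 0, 0], [0, 0, 0]],
])

```text
clock: 27.58
eef_pos: [0.6135, 0.1359, 0.1823]
tool_rot: [0.004, 0.118, 0.993, 0.001]
force: [0.1, 0.1, 1.3]
width: 0.0796
```

```bash
python3 go.py .634 -.1205 .15 164.1
```

```text
t 27.5833 pos [0.6135 0.1359 0.1823] th 166.47 tilt [ 0.0076  0.0019 -1.    ] w 0.0796 F [0.06 0.15 1.34] j [ 0.56  0.52 -1.11  1.54  0.47  1.37  0.74]
turn(deg,tool) [0.22 0.39 2.37]  then shift(tool, mm, after turn) [ -89.9 -241.    32.3]  shift before turn [ -79.7 -244.6   32. ]
```

arm_command([
  [0.08, [0, 0, 0], [0, 0, 2.4]],
  [0.08, [-0.01, -0.027, 0], [0, 0, 0]],
  [0.08, [-0.01, -0.027, 0], [0, 0, 0]],
  [0.08, [-0.01, -0.027, 0], [0, 0, 0]],
  [0.08, [-0.01, -0.027, 0], [0, 0, 0]],
  [0.08, [-0.01, -0.027, 0], [0, 0, 0]],
  [0.08, [-0.01, -0.027, 0], [0, 0, 0]],
  [0.08, [-0.01, -0.027, 0], [0, 0, 0]],
  [0.08, [-0.01, -0.027, 0], [0, 0, 0]],
  [0.08, [-0.01, -0.025, 0], [0, 0, 0]],
])

```text
clock: 28.42
eef_pos: [0.6313, -0.1242, 0.1769]
tool_rot: [0.0, 0.139, 0.99, -0.0]
force: [0.3, -0.2, -0.4]
width: 0.08
```

arm_command([
  [0.08, [0, 0, 0.02], [0, 0, 0]],
  [0.08, [0, 0, 0.02], [0, 0, 0]],
  [0.08, [0, 0, 0.02], [0, 0, 0]],
  [0.06, [0, 0, 0.01], [0, 0, 0]],
  [0.06, [0, 0, 0], [0, 0, 0]],
  [0.06, [0, 0, 0], [0, 0, 0]],
  [0.06, [0, 0, 0], [0, 0, 0]],
])

```text
clock: 29.0
eef_pos: [0.6324, -0.1218, 0.1079]
tool_rot: [0.001, 0.138, 0.99, 0.0]
force: [0.6, 0.1, 0.5]
width: 0.0636
```

```bash
python3 go.py .634 -.1205 .02 164.1; python3 chk.py slide_tray,.612,.134,.084,-.236 divided_tray,.612,.134,.054,-.236 lid,.634,-.12,0,-.278
```

```text
t 29.0 pos [ 0.6324 -0.1218  0.1079] th 164.08 tilt [ 1.8e-03 -2.0e-04 -1.0e+00] w 0.0636 F [0.56 0.09 0.54] j [ 0.9   0.6  -1.03  1.58  0.53  1.27  1.08]
turn(deg,tool) [ 0.02  0.1  -0.02]  then shift(tool, mm, after turn) [-1.2  1.7 87.9]  shift before turn [-1.   1.7 87.9]
top slide_tray [0.84, np.int64(1575), array([ 0.6118,  0.1316,  0.084 , -0.2377]), np.float64(0.052)]
top divided_tray []
top lid [0.85, np.int64(767), array([ 0.633 , -0.12  ,  0.    , -0.2528]), np.float64(0.625)]
side slide_tray [0.65, np.int64(1440), array([ 0.6112,  0.1362,  0.084 , -0.2462]), np.float64(0.052)]
side divided_tray [0.7, np.int64(512), array([ 0.6129,  0.134 ,  0.054 , -0.2026]), np.float64(1.639)]
side lid [0.74, np.int64(679), array([ 0.6346, -0.1152,  0.    , -0.2583]), np.float64(0.066)]
```

View pics/chk_top.png

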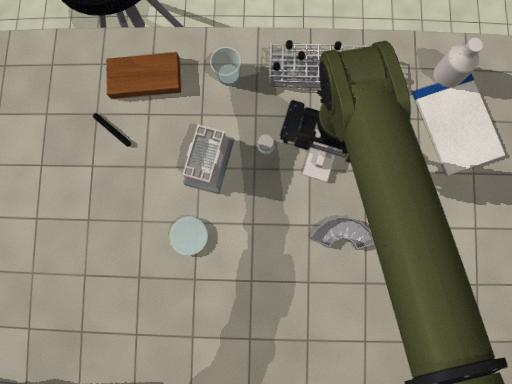

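View pics/chk_side.png

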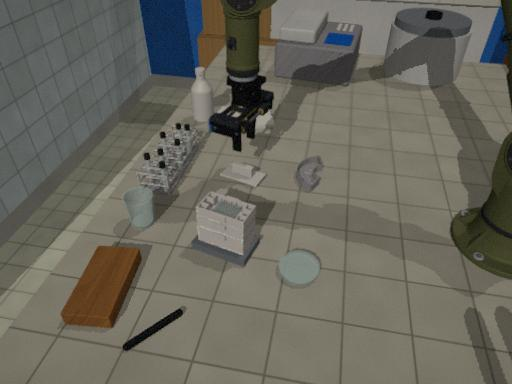

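arm_command([
  [0.06, [-0.001, 0.0025, 0.02], [0, 0, 0]],
  [0.06, [0, 0, 0.025], [0, 0, 0]],
  [0.06, [0, 0, 0.02], [0, 0, 0]],
  [0.06, [0, 0, 0.01], [0, 0, 0]],
  [0.06, [0, 0, 0.008], [0, 0, 0]],
  [0.06, [0, 0, 0.003], [0, 0, 0]],
  [0.06, [0, 0, 0], [0, 0, 0]],
  [0.06, [0, 0, 0], [0, 0, 0]],
  [0.06, [0, 0, 0], [0, 0, 0]],
], newtons=15)

```text
clock: 30.15
eef_pos: [0.6341, -0.12, 0.0218]
tool_rot: [0.001, 0.139, 0.99, -0.0]
force: [0.5, -0.2, 0.3]
width: 0.0598
```

```bash
python3 go.py .634 -.1195 .02 164.1; python3 held.py lid .02
```

```text
t 30.15 pos [ 0.6341 -0.12    0.0218] th 164.06 tilt [ 1.9e-03 -4.0e-04 -1.0e+00] w 0.0598 F [ 0.45 -0.18  0.31] j [ 0.85  0.69 -0.96  1.64  0.61  1.14  1.02]
turn(deg,tool) [ 0.01  0.11 -0.04]  then shift(tool, mm, after turn) [0.2 0.5 1.8]  shift before turn [0.2 0.5 1.8]
top 0.82 506 318.0 168.0 exp [322. 153.]
side 0.68 546 245.0 175.0 exp [243. 168.]
```

View pics/held_lid_side.png

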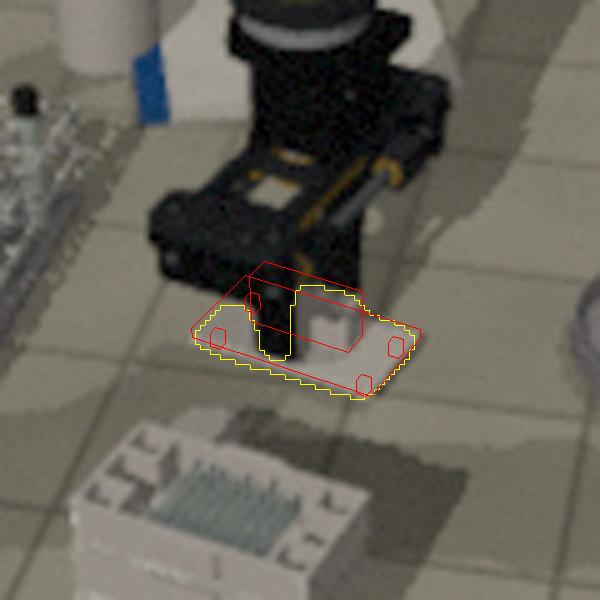

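arm_command([
  [0.06, [0, 0, 0.001], [0, 0, 0]],
  [0.01, [0, 0, 0], [0, 0, 0]],
  [0.01, [0, 0, 0], [0, 0, 0]],
  [0.01, [0, 0, 0], [0, 0, 0]],
  [0.01, [0, 0, 0], [0, 0, 0]],
  [0.01, [0, 0, 0], [0, 0, 0]],
  [0.01, [0, 0, 0], [0, 0, 0]],
  [0.01, [0, 0, 0], [0, 0, 0]],
  [0.01, [0, 0, 0], [0, 0, 0]],
  [0.01, [0, 0, 0], [0, 0, 0]],
], newtons=20)

```text
clock: 31.18
eef_pos: [0.6332, -0.1199, 0.0196]
tool_rot: [0.0, 0.139, 0.99, 0.0]
force: [0.4, 1.0, -0.0]
width: 0.0157
```

```bash
python3 go.py .612 .134 .16 166.5
```

```text
t 31.1833 pos [ 0.6332 -0.1199  0.0196] th 164.07 tilt [ 1.e-04  1.e-04 -1.e+00] w 0.0157 F [ 0.41  0.96 -0.04] j [ 0.85  0.69 -0.96  1.64  0.61  1.14  1.02]
turn(deg,tool) [ 0.    0.   -2.43]  then shift(tool, mm, after turn) [  79.9  241.9 -140.4]  shift before turn [  90.1  238.3 -140.4]
```

arm_command([
  [0.01, [0, 0, -0.008], [0, 0, 0]],
  [0.01, [0, 0, -0.017], [0, 0, 0]],
  [0.01, [0, 0, -0.022], [0, 0, 0]],
  [0.01, [0, 0, -0.022], [0, 0, 0]],
  [0.01, [0, 0, -0.022], [0, 0, 0]],
  [0.01, [0, 0, -0.022], [0, 0, 0]],
  [0.01, [0, 0, -0.015], [0, 0, 0]],
  [0.01, [0, 0, -0.007], [0, 0, -1]],
  [0.01, [0, 0, 0], [0, 0, -1.4]],
  [0.01, [0, 0, 0], [0, 0, 0]],
], newtons=25)

```text
clock: 32.02
eef_pos: [0.6329, -0.1202, 0.1543]
tool_rot: [-0.0, 0.117, 0.993, -0.0]
force: [0.1, -0.3, -1.8]
width: 0.0157
```

```bash
python3 go.py .6112 .1344 .155 166.5
```

```text
t 32.0167 pos [ 0.6329 -0.1202  0.1543] th 166.56 tilt [-3.e-04 -4.e-04 -1.e+00] w 0.0157 F [ 0.06 -0.26 -1.84] j [ 0.91  0.57 -1.06  1.53  0.5   1.34  1.14]
turn(deg,tool) [-0.02 -0.01  0.06]  then shift(tool, mm, after turn) [ 80.6 242.5  -0.7]  shift before turn [ 80.3 242.6  -0.8]
```

arm_command([
  [0.01, [0.005, 0.015, 0], [0, 0, 0]],
  [0.01, [0.009, 0.027, 0], [0, 0, 0]],
  [0.01, [0.009, 0.027, 0], [0, 0, 0]],
  [0.01, [0.009, 0.027, 0], [0, 0, 0]],
  [0.01, [0.009, 0.027, 0], [0, 0, 0]],
  [0.01, [0.009, 0.027, 0], [0, 0, 0]],
  [0.01, [0.009, 0.027, 0], [0, 0, 0]],
  [0.01, [0.009, 0.027, 0], [0, 0, 0]],
  [0.01, [0.009, 0.027, 0], [0, 0, 0]],
  [0.01, [0.0035, 0.0115, 0], [0, 0, 0]],
])

```text
clock: 32.85
eef_pos: [0.6087, 0.1411, 0.1536]
tool_rot: [-0.001, 0.114, 0.993, 0.001]
force: [-0.2, 0.9, -1.1]
width: 0.016
```

arm_command([
  [0.01, [0, 0, 0], [0, 0, 0]],
  [0.01, [0, 0, 0.005], [0, 0, 0]],
  [0.01, [0, 0, 0.005], [0, 0, 0]],
  [0.01, [0, 0, 0], [0, 0, 0]],
  [0.01, [0, 0, 0], [0, 0, 0]],
  [0.01, [0, 0, 0], [0, 0, 0]],
  [0.01, [0, 0, 0], [0, 0, 0]],
  [0.01, [0, 0, 0], [0, 0, 0]],
])

```text
clock: 33.52
eef_pos: [0.6119, 0.1341, 0.1447]
tool_rot: [0.0, 0.118, 0.993, -0.0]
force: [0.1, 0.8, -0.2]
width: 0.0157
```

```bash
python3 hfit.py lid .0196; python3 go.py .6112 .1344 .1276 166.55;python3 held.py lid .0196; sed -i 's/a,b,f=190,195,8/a,b,f=190,170,8/' z.py; python3 z.py z5.png lid,.612,.136,.125,-.236 slide_tray,.612,.136,.084,-.236
```

```text
poses [[0.6119, 0.1343, 0.1447], [0.6118, 0.1344, 0.1447], [0.6118, 0.1345, 0.1447]] [-13.57 -13.55 -13.55]
side-fit xy [ 0.6123  0.1363 -0.2436] cost 0.03900592795257638 minus tcp (world mm) [0.5 1.9] yaw diff deg -0.4
t 33.7167 pos [0.6117 0.1346 0.1447] th 166.46 tilt [ 2.e-04 -1.e-04 -1.e+00] w 0.0158 F [ 0.02  0.17 -0.92] j [ 0.55  0.55 -1.09  1.58  0.5   1.31  0.73]
turn(deg,tool) [-0.    0.01 -0.09]  then shift(tool, mm, after turn) [ 0.5 -0.3 17.1]  shift before turn [ 0.5 -0.3 17.1]
side 0.59 818 229.0 201.0 exp [224. 191.]
```

View pics/z5.png

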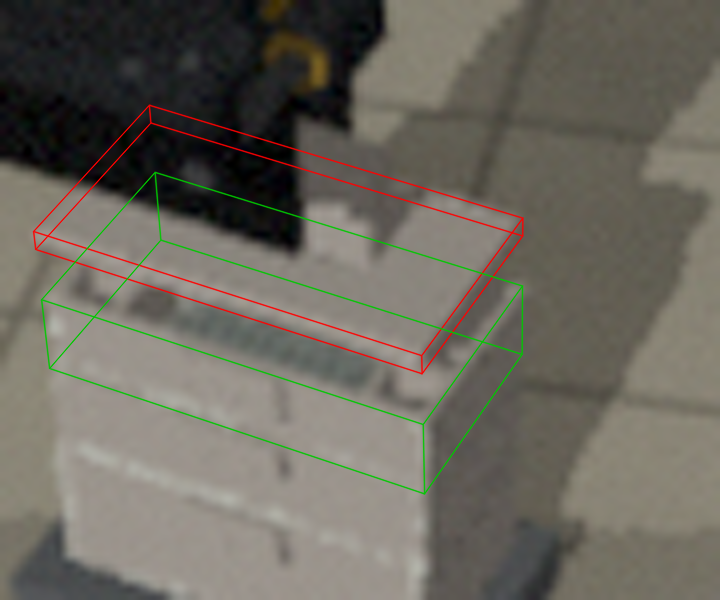

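arm_command([
  [0.01, [0.0005, 0, 0.003], [0, 0, 0]],
  [0.01, [0, 0, 0.003], [0, 0, 0]],
  [0.01, [0, 0, 0.003], [0, 0, 0]],
  [0.01, [0, 0, 0.003], [0, 0, 0]],
  [0.01, [0, 0, 0.003], [0, 0, 0]],
  [0.01, [0, 0, 0.0025], [0, 0, 0]],
  [0.01, [0, 0, 0], [0, 0, 0]],
  [0.01, [0, 0, 0], [0, 0, 0]],
  [0.01, [0, 0, 0], [0, 0, 0]],
])

```text
clock: 34.67
eef_pos: [0.6111, 0.1347, 0.1276]
tool_rot: [0.0, 0.118, 0.993, -0.0]
force: [-2.0, -1.0, 5.5]
width: 0.0156
```

```bash
python3 go.py .6112 .1344 .1276 166.55;python3 held.py lid .0196;  python3 z.py z6.png lid,.612,.136,.108,-.236 slide_tray,.612,.136,.084,-.236
```

```text
t 34.6667 pos [0.6111 0.1347 0.1276] th 166.47 tilt [-0.e+00 -5.e-04 -1.e+00] w 0.0156 F [-2.01 -1.02  5.46] j [ 0.54  0.56 -1.08  1.6   0.51  1.29  0.72]
turn(deg,tool) [-0.03  0.   -0.08]  then shift(tool, mm, after turn) [-0.2 -0.3 -0. ]  shift before turn [-0.2 -0.3 -0. ]
side 0.94 796 230.0 208.0 exp [225. 198.]
```

View pics/z6.png

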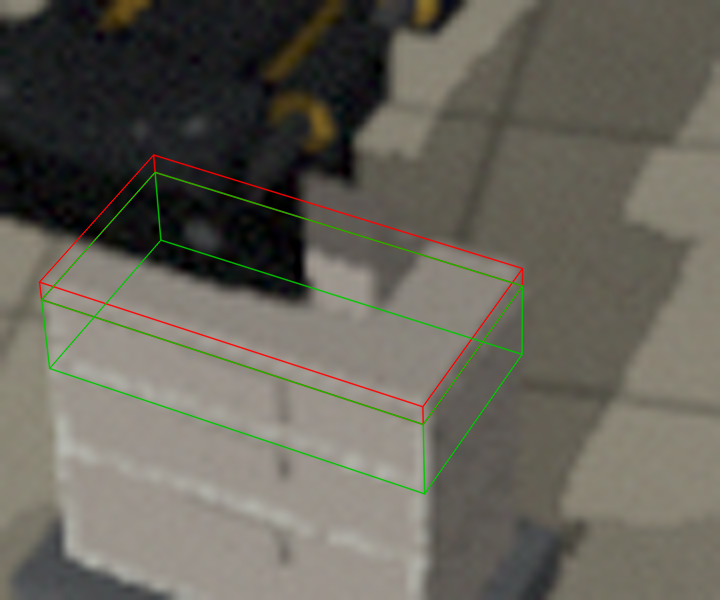

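Lid seated: the gap has closed and the height matches. I'll release it, rise, and move clear.

arm_command([
  [0.06, [0, 0, 0], [0, 0, 0]],
  [0.06, [0, 0, 0], [0, 0, 0]],
  [0.06, [0, 0, 0], [0, 0, 0]],
  [0.06, [0, 0, 0], [0, 0, 0]],
  [0.06, [0, 0, -0.015], [0, 0, 0]],
  [0.06, [0, 0, -0.025], [0, 0, 0]],
  [0.06, [0, 0, -0.025], [0, 0, 0]],
  [0.06, [0, 0, -0.02], [0, 0, 0]],
  [0.06, [0, -0.03, 0], [0, 0, 0]],
  [0.06, [0, -0.03, 0], [0, 0, 0]],
])

```text
clock: 35.7
eef_pos: [0.5976, 0.0794, 0.2151]
tool_rot: [0.002, 0.115, 0.993, 0.001]
force: [0.5, -1.5, -0.2]
width: 0.0598
```

arm_command([
  [0.06, [0, -0.035, 0], [0, 0, 0]],
  [0.06, [0, -0.035, 0], [0, 0, 0]],
  [0.06, [0, -0.035, 0], [0, 0, 0]],
  [0.06, [0, -0.035, 0], [0, 0, 0]],
  [0.06, [0, -0.035, 0], [0, 0, 0]],
  [0.06, [0, -0.035, 0], [0, 0, 0]],
  [0.06, [0, -0.01, 0], [0, 0, 0]],
  [0.06, [0, 0, 0], [0, 0, 0]],
  [0.06, [0, 0, 0], [0, 0, 0]],
  [0.06, [0, 0, 0], [0, 0, 0]],
])

```text
clock: 36.53
eef_pos: [0.5462, -0.1352, 0.2127]
tool_rot: [0.0, 0.116, 0.993, 0.0]
force: [-0.6, -0.2, 0.5]
width: 0.0602
```

```bash
python3 chk.py lid,.612,.134,.108,-.236
python3 - <<'E'
from h import *
i=cv2.imread("pics/chk_side.png")[160:270,180:290]; cv2.imwrite("pics/fin.png",cv2.resize(i,None,fx=5,fy=5,interpolation=cv2.INTER_CUBIC))
E
```

```text
top lid [0.92, np.int64(1474), array([ 0.6124,  0.1318,  0.108 , -0.247 ]), np.float64(0.05)]
side lid [0.67, np.int64(1154), array([ 0.6115,  0.1355,  0.108 , -0.2359]), np.float64(0.067)]
```

View pics/fin.png

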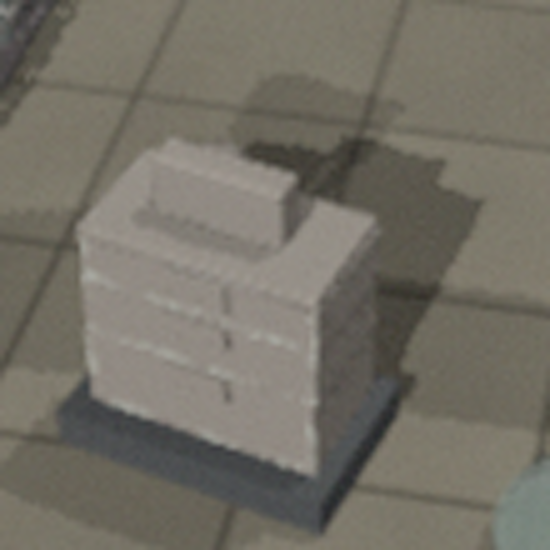

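View pics/chk_top.png

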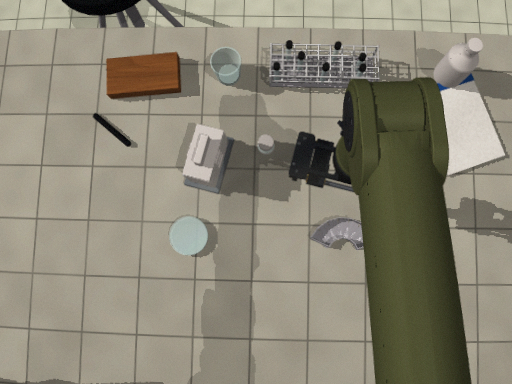

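The stack is closed up and level. The petri dish (188,236), the small jar (266,144) and the kidney dish are where they started.

```bash
python3 -c "
from cell import arm
print(arm.job_done(), arm.sense()['clock'])"
```

```text
the job is handed in; nothing more can be done
the job is handed in; nothing more can be done
```

I stacked the deep tray, divided tray, slide tray and lid on the base board in that order and handed the job in at about 37 s. I don't know the verdict, because handing in reports none.

- **Seating:** at release, each piece's tool height was within about 1.5 mm of its full depth. The deep tray was furthest off; the other three were within 0.5 mm. In the last side picture the stack looks level with no gaps.
- **Centring:** camera fits after release put each piece within about 2 mm and 0.02 rad of the one below. The side fit of the divided tray was poor because the arm was partly in the way.
- **Bystanders:** the petri dish and small jar are unmoved in the last top picture. The visible part of the kidney dish is where it was; the arm hid the rest.
- **Disagreement:** the two cameras differed by about 4 mm in y throughout. I settled it from where the jaws centred on the first tray and from positions relative to the piece below, which matched the top camera.

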